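# Press a filter plunger home in its tube

### The arm

A 6-joint arm with a two-finger parallel gripper is mounted at the origin on the work surface. World frame = base frame: x ahead of the robot, y to its left, z up, the work surface at z = 0. Lengths are in m, angles in rad, forces in N, time in s.
With the tool pointing down it reaches from about 0.325 to 0.9 m from the base axis. Payload 6.1 kg.
Tool frame: the origin (TCP) lies at the very end of the fingers, on their centre line; the grasp point (between the pads) lies 19 mm behind it; z points along the fingers, y is the line along which they close (so a half turn about z gives the same grasp; the last joint's range is limited). The gripper opens to 87 mm and grips with 3 to 60 N. Pads are 19 mm wide; open, the fingers measure 117 mm over their backs; the gripper's body (75 mm by 190 mm) begins 51 mm behind the grasp point.
Start: joints at [-1.39, 0.22, 1.526, -0, 1.395, -0.126], TCP at [0.189, -0.596, 0.223] pointing down, gripper open.
Joint ranges: [-2.98, 2.98], [-0.91, 2.08], [0.09, 2.57], [-1.24, 4.39], [0.2, 2.65], [-2.68, 2.68]. Speed limits (rad/s): [2.57, 2.57, 3.01, 3.14, 3.14, 3.14].

### API

Orientations are given as a 3x3 rotation matrix whose columns are the frame's x, y, z axes.
In Python, from workcell import read_state, cams, r gives the robot as it stands.
- The arm moves only by the tool drive_tool, never from a script. Its argument "motion" is a list that holds one entry, the list of rows, each a list of 6 numbers: the shift along the tool's x, y, z as a fraction of full scale, then the turn, a rotation vector about the tool's x, y, z as a fraction of full scale. In form: [[[tx, ty, tz, ax, ay, az], ...]]. A call has 1 to 12 rows; each row shifts and turns the commanded pose from where the row before left it, along the tool's axes as they then stand; what a row does not reach is not made up. Full scale, the value 1, is 0.1 m for a shift and pi rad for a turn. A row lasts 1/10 s, in which the tool goes at most 50 mm and 8.59 degrees, less where a joint would pass 70% of its speed; a pose out of reach is approached as far as the arm can. A call with a number of a shift or a turn outside -1 to 1 is refused whole. A call with a gripper value outside its range is refused whole. "claw" is the opening, from -1 (shut) to 1 (fully open), set as the call begins (left out, the last holds). The fingers move at their own pace and stop on an object; "force" is the grip in N (left out, the last holds). Time passes only in rows, so rows that do not move let the fingers close. It gives the time, the measured TCP pose, the force, the opening and the grip force at its end, in the units of the state.
- read_state(): the state, without advancing time (a new reading comes with each control period).
- cams.snapshot(name): name is "side" or "top"; returns (picture, depth): 480x640x3 uint8, blue, green, red; 480x640 float32, m along the optical axis (not along the pixel's ray), 0 where there is no reading.
- cams.camera_params(name): a dict with "intrinsics" (3x3 intrinsics, pixels), "dist" ([k1, k2, p1, p2, k3] as OpenCV has them; the pictures are not rectified), "R" (3x3) and "t" (3): a world point X has camera coordinates R X + t. Camera axes: x right, y down, z forward; pixel columns grow to the right and rows downward; lengths in m; the calibration is good to about 2 mm. A picture is of the moment at which its call begins. camera_params takes no time and is no camera call.
- r.finish_job(): hands the job in; it is judged then, once.
Trained networks look in the newest picture that a camera, given by its name, has taken for a name from the list of things; names that differ only in an ending like _2 or _b are one class to them, and where a whole thing is asked for, a point or a joint stands for the part that bears it (a point fixed in the world has none). Each returns a list of dicts, best first, with "confidence" (0 to 1); they miss things now and then, are a little off and sometimes report something else, mostly with a low value. They report only what shows in the picture. A call takes as long as a camera call. They do not tell look-alikes from the thing itself.
- cams.look_for(camera, target): "extent" ([left, top, width, height] in pixels, round what is visible of it).
- cams.cut_out(camera, target): "pixels" (480x640 bool, what is visible of it) and "extent" ([left, top, width, height] in pixels, round what is visible of it).
- cams.spot_point(camera, target): "at" ([column, row] in pixels: a listed point, or the origin of a listed thing).
The state is a dict: "time_s": time; "joint_positions": joint angles; "joint_velocities": joint speeds; "joint_efforts": joint torques, N m; "ee_pos": TCP position; "eef_rot": TCP orientation; "force": force on the tool from outside, world axes, zero at the start; "moment": the same for the moment, N m; "gripper_width": finger opening in m; "finger_force": force on a finger pad.
Only numpy, scipy, OpenCV 4.12 (cv2) and the standard library are available. Lean on these libraries where they do the work, as an engineer would, in place of code of your own. Each camera call takes 0.05 s, during which the arm holds its last target. There are 200 camera calls.

### The job

Take the black plunger with the blue head out of its steel tray, lay it in the slanted white rest with its head at the upper end and its foot against the stop, and let go of it. Then take it again with another grip so that you can stand it upright, head up, over the open green-collared tube (the one with no plunger in it), push it down the tube until the orange disc inside has gone fully home, and let go. Leave the other things on the bench where they are.

Things in the scene. Friction and masses are not known exactly. Their poses are not given: they have to be found in the camera images.
- plunger: round plunger, 170 mm long, 65 to 105 g: black shaft 12 mm in diameter, blue cylindrical head 26 mm in diameter and 24 mm long. Origin on the axis at mid-length, x along the axis to the head: head x = +61 to +85 mm, shaft -85 to +61 mm, the last 6 mm at the foot taper to 7 mm. Centre of mass about 25 mm from the origin towards the head. It may spin about its axis.
- plunger_foot (a point): centre of the plunger's foot (shaft) end face, 85 mm from its origin
- plunger_head (a point): centre of the plunger's blue head, on the axis, 73 mm from its origin
- tray: fixed steel tray 200 x 90 mm, 12 mm rim; two white open V seats, 10 mm long, 35 mm wide, at x = -60 and +40 mm, hold the plunger level along the tray's x axis, its axis 36 mm above the bench, its head to +x. Between the seats the shaft is free, with about 26 mm of air below it. Origin: centre of the underside
- rest: fixed slanted rest, base plate 170 x 70 x 10 mm. Two white open V seats (10 mm long, 35 mm wide), centred 10 and 115 mm from the foot stop up the slope, hold the plunger at 45 degrees, head up towards the rest's +x. They reach 4 mm above the rod's axis: lay the rod in square to the slope. Shaft free between them, head clear beyond the upper one. Origin: centre of the underside
- rest_foot (a point): where the centre of the plunger's foot end face is when it lies in the rest: on the axis, at the stop's face; in the rest's frame x = -55, z = 36 mm
- rest_head (a point): where the centre of the blue head is when the plunger lies in the rest, 158 mm up the slope from rest_foot
- tube: fixed upright clear tube with a green collar (32 mm across) at its mouth, on a steel foot 70 x 70 x 12 mm; bore 16 mm in diameter, open at the top, mouth 115 mm above the bench. An orange disc fits inside it. Origin: centre of the underside, on the bore's axis; z is up
- tube_mouth (a point): centre of the tube's mouth, 115 mm above the bench on the bore's axis
- disc (a joint): orange disc in the tube: how far it is pushed down, in m, 0 to 0.028 (lower stop, fully home); starts at 0 to 0.006. At 0 its top is 62 mm below the mouth, at 0.028 90 mm below (plunger's head centre then 68 mm above the mouth). Stiff: a steady push of 6 to 8 N moves it; it stays where it is left
- used_tube: fixed, a like tube with a used, grey-headed plunger in it that stands 174 mm high (grey head 26 mm wide); it may stand on either side of the open tube. Origin: centre of the underside
- amber_bottle: loose amber bottle, 64 mm in diameter, 130 mm high; origin at the centre of its underside
- white_jar: loose white jar, 60 mm in diameter, 65 mm high; origin at the centre of its underside
- dish: loose closed clear dish, 92 mm in diameter, 18 mm high; origin at the centre of its underside
- steel_cup: loose open steel cup, 76 mm in diameter at the rim, 80 mm high; origin at the centre of its underside
- spatula: loose broad-bladed spatula with a wooden handle, 180 mm long lying flat along its x axis; origin under its middle
Not all that is in view belongs to the job. What is shaped like the tube but red is not meant. Several things have the shape of the plunger; the one meant has the colours described above.

How it is judged:
On the way:
1. the plunger lies in the slanted rest, head up, foot at the stop, released and at rest (distance between plunger_foot and rest_foot below 0.012 m and distance between plunger_head and rest_head below 0.012 m and contact force between the fingers and plunger below 0.05 N and linear speed of plunger below 0.02 m/s), for 0.2 s.
At the end, for the whole second after the job is handed in: The plunger stands in the open tube, head up, within 0.12 rad of upright, its foot at least 84 mm below the mouth and within 6 mm of the bore's axis; the orange disc is pushed down by more than 25 mm of its 28 mm; the plunger is released and at rest (value of joint disc above 0.025 m and horizontal distance between plunger_foot and tube_mouth below 0.006 m and z of plunger_foot in the frame of tube_mouth below -0.084 m and angle between plunger's own x axis and vertical below 0.12 rad and contact force between the fingers and plunger below 0.05 N and linear speed of plunger below 0.02 m/s); the robot touches nothing.
It fails at once if another loose thing on the bench (bottle, jar, dish, cup, spatula) is shifted by more than 30 mm (distance of any of amber_bottle, white_jar, dish, steel_cup, spatula from where it was at the start of the episode above 0.03 m).
It also fails if it takes over 64 s, if anything falls off the work surface, if the arm or the gripper's body presses on something with over 40 N, if the wrist force passes 120 N, or if a joint passes its speed limit or range.

## Working session

There is one attempt and no reset: what is moved stays moved. The work goes in short steps, Python scripts to look and compute and a tool call to move; the robot and the scene stay as the last step left them, time stands still between calls to the robot, and variables do not carry over. Pictures are saved under pics/ and viewed, at most 12 in all, crops included, and the job is handed in when it is done.

Besides the shell and the picture viewer there is one more tool, called after "Request:" in YAML: its name, and indented under it one key for each argument. drive_tool: Moves the arm, as the interface text tells. Its arguments: {"type":"object","properties":{"motion":{"type":"array","items":{"type":"array","items":{"type":"array","items":{"type":"number"}}}},"claw":{"type":"number"},"force":{"type":"number"}},"required":["motion"]}

```bash
ls; mkdir -p pics
python3 - <<'E'
from workcell import read_state, cams, r
import cv2, numpy as np
for n in ("top","side"):
    im,d=cams.snapshot(n); cv2.imwrite(f"pics/{n}0.png",im); np.save(f"{n}_d.npy",d)
    p=cams.camera_params(n); print(n,p)
    for t in ["plunger","tray","rest","tube","used_tube"]:
        for o in cams.look_for(n,t)[:4]: print(t,np.round(o["extent"]),round(o["confidence"],2))
s=read_state(); print(s)
E
```

```text
pics
top {'intrinsics': array([[534.42514494,   0.        , 323.14205678],
       [  0.        , 534.42514494, 245.20428193],
       [  0.        ,   0.        ,   1.        ]]), 'dist': array([-0.11666038,  0.        ,  0.        ,  0.        ,  0.        ]), 'R': array([[ 0.0127175 , -0.99986715,  0.01019555],
       [-0.99885632, -0.01317331, -0.04596204],
       [ 0.04609024, -0.00959937, -0.99889116]]), 't': array([0.02043645, 0.492136  , 1.58056055])}
plunger [218. 216.  33.  56.] 0.58
plunger [175. 295.  27.  53.] 0.56
tray [209. 213.  56.  66.] 0.66
rest [303. 209.  37.  61.] 0.96
tube [392. 278.  27.  23.] 0.81
tube [377. 229.  33.  30.] 0.68
tube [312. 213.  28.  55.] 0.2
used_tube [441. 226.  27.  27.] 0.68
side {'intrinsics': array([[517.34742195,   0.        , 319.52898585],
       [  0.        , 517.34742195, 247.65915278],
       [  0.        ,   0.        ,   1.        ]]), 'dist': array([-0.01769554,  0.        ,  0.        ,  0.        ,  0.        ]), 'R': array([[-0.86222546, -0.50622002,  0.0175658 ],
       [-0.2588063 ,  0.41047429, -0.87437415],
       [ 0.435
[... 471 characters left out ...]
), 'joint_velocities': array([-8.20079205e-04,  3.07087681e-04,  6.04671662e-04, -4.77850910e-04,
       -6.40389566e-06, -1.32149983e-03]), 'joint_efforts': array([-1.04014365e-03, -4.94244218e+01, -3.87496805e+01,  6.97906455e-02,
        4.71657270e-02, -2.95771395e-05]), 'ee_pos': array([ 0.18875153, -0.59581777,  0.22255193]), 'eef_rot': array([[ 9.53311829e-01,  3.01987674e-01,  3.62472725e-05],
       [ 3.01987675e-01, -9.53311829e-01, -2.89602247e-05],
       [ 2.58093228e-05,  3.85543543e-05, -9.99999999e-01]]), 'force': array([-0.06769722, -0.57418375, -0.50709541]), 'moment': array([ 0.03200057, -0.03003145, -0.0335874 ]), 'finger_force': 0.0, 'gripper_width': 0.08670223225617363}
```

Run:
```python
import cv2
a=cv2.imread("pics/top0.png")[180:380,140:500]; cv2.imwrite("pics/c1.png",cv2.resize(a,None,fx=2.2,fy=2.2,interpolation=cv2.INTER_CUBIC))
a=cv2.imread("pics/side0.png")[140:480,160:520]; cv2.imwrite("pics/c2.png",cv2.resize(a,None,fx=1.75,fy=1.75,interpolation=cv2.INTER_CUBIC))
```

```text
(no output)
```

View pics/c1.png

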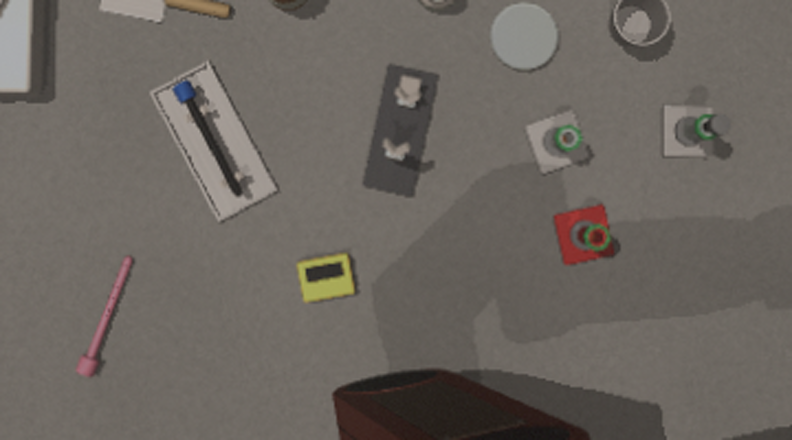

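View pics/c2.png

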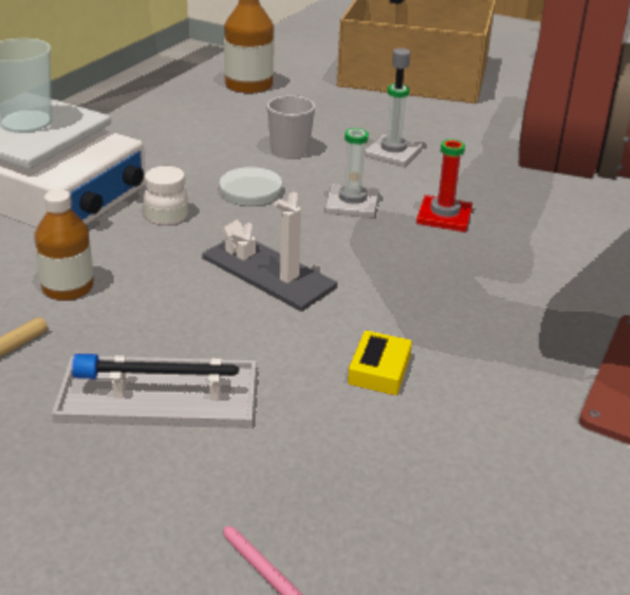

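The top crop shows the black and blue plunger in the tray (head at crop 184,90, foot at 238,190). The rest is at (400,130), the open tube at (567,137), the used tube at (705,127), and the red decoy at (595,237). In the side crop, the rest's tall post is the one nearer the robot (290,240).

```bash
cat > h.py <<'E'
from workcell import read_state, cams, r
import cv2, numpy as np
P={n:cams.camera_params(n) for n in("top","side")}
def ray(n,uv):
    p=P[n]; q=cv2.undistortPoints(np.array(uv,float).reshape(-1,1,2),p["intrinsics"],p["dist"]).reshape(-1,2)
    d=np.c_[q,np.ones(len(q))]@p["R"]; return -p["R"].T@p["t"],d   # depth-scaled dirs
def onz(n,uv,z):
    o,d=ray(n,uv); return o+d*((z-o[2])/d[:,2])[:,None]
def pts(n,mask,D):
    v,u=np.nonzero(mask&(D>0)); o,d=ray(n,np.c_[u,v]); return o+d*D[v,u][:,None]
def tri(a,b):
    (o1,d1),(o2,d2)=ray("top",a),ray("side",b); A=np.c_[d1[0],-d2[0]]
    s=np.linalg.lstsq(A,o2-o1,rcond=None)[0]; x,y=o1+d1[0]*s[0],o2+d2[0]*s[1]; return (x+y)/2,np.linalg.norm(x-y)
def proj(n,X):
    p=P[n]; return cv2.projectPoints(np.array(X,float).reshape(-1,3),cv2.Rodrigues(p["R"])[0],p["t"],p["intrinsics"],p["dist"])[0].reshape(-1,2)
E
python3 - <<'E'
from h import *
np.set_printoptions(precision=4,suppress=True)
I={};D={}
for n in P: I[n],D[n]=cams.snapshot(n)
for t in ["plunger","plunger_foot","plunger_head","tray","rest","rest_foot","rest_head","tube","tube_mouth","used_tube","amber_bottle","white_jar","dish","steel_cup"]:
    k={n:[(o["at"],o["confidence"]) for o in cams.spot_point(n,t)[:3]] for n in P}
    for n in P: print(t,n,[(np.round(a,1).tolist(),round(c,2)) for a,c in k[n]])
    for a,_ in k["top"]:
        for b,_ in k["side"]:
            x,e=tri(a,b)
            if e<.015: print("   ",x,round(e,4))
# color-based plunger
for n,box in (("top",(200,205,270,285)),("side",(185,330,310,400))):
    im=I[n]; h=cv2.cvtColor(im,cv2.COLOR_BGR2HSV); m=np.zeros(im.shape[:2],bool); m[box[1]:box[3],box[0]:box[2]]=1
    blue=m&(h[...,0]>100)&(h[...,0]<130)&(h[...,1]>130); black=m&(im.max(2)<50)
    for nm,q in(("blue",blue),("black",black)):
        v,u=np.nonzero(q); print(n,nm,q.sum(),u.min(),u.max(),v.min(),v.max(),u.mean(),v.mean(), "plane",onz(n,[[u.mean(),v.mean()]],.036)[0],"depth",np.median(pts(n,q,D[n]),0))
# rest, tubes by depth
for t in("rest","tube","tray"):
  for n in P:
    for o in cams.cut_out(n,t)[:2]:
        X=pts(n,o["pixels"],D[n]); print(t,n,o["extent"],round(o["confidence"],2),len(X))
        for lo,hi in((.003,.02),(.02,.05),(.05,.09),(.09,.11),(.11,.13),(.13,.2)):
            s=X[(X[:,2]>lo)&(X[:,2]<hi)]
            if len(s)>5: print("   ",lo,len(s),s.mean(0), np.ptp(s,axis=0))
E
```

```text
plunger top [([235.2, 244.7], 0.73), ([236.0, 245.1], 0.66), ([188.6, 320.8], 0.6)]
plunger side [([248.8, 350.5], 0.87), ([327.0, 475.9], 0.83), ([303.2, 247.9], 0.37)]
    [0.4903 0.2863 0.0366] 0.0038
    [0.4901 0.2847 0.0355] 0.006
    [0.2568 0.4234 0.0093] 0.0089
plunger_foot top [([252.1, 266.6], 0.7), ([197.6, 294.7], 0.55)]
plunger_foot side [([293.5, 352.2], 0.84), ([290.8, 442.5], 0.55)]
    [0.4269 0.2367 0.025 ] 0.0038
    [ 0.4243  0.2608 -0.1882] 0.0043
    [0.3455 0.3662 0.1557] 0.0021
    [0.335  0.3982 0.0053] 0.009
plunger_head top [([180.0, 348.8], 0.81), ([220.8, 219.0], 0.64), ([320.3, 259.3], 0.28)]
plunger_head side [([207.4, 350.4], 0.75)]
    [0.5604 0.3269 0.0356] 0.009
tray top [([237.2, 246.5], 0.56)]
tray side [([250.6, 368.0], 0.75)]
    [ 0.4874  0.2867 -0.0031] 0.0053
rest top [([319.2, 240.4], 0.69)]
rest side [([314.1, 293.7], 0.95)]
    [0.5051 0.0383 0.0118] 0.0019
rest_foot top [([322.5, 218.9], 0.55)]
rest_foot side [([291.7, 271.9], 0.96)]
    [0.5675 0.03   0.0431] 0.0003
rest_head top [([318.5, 258.8], 0.92)]
rest_head side [([335.2, 243.4],
[... 3437 characters left out ...]
 0.03   0.0083]
tray top [208.0, 211.8, 59.3, 66.2] 0.89 1780
    0.003 1132 [0.4914 0.2846 0.0077] [0.2114 0.1712 0.017 ]
    0.02 77 [0.4824 0.2797 0.0365] [0.1692 0.1332 0.0286]
tray top [380.4, 232.8, 27.3, 23.2] 0.61 511
    0.003 344 [ 0.497  -0.1761  0.0128] [0.0784 0.0762 0.0168]
    0.02 52 [ 0.4979 -0.174   0.0276] [0.0717 0.0328 0.0284]
    0.05 17 [ 0.4987 -0.1817  0.0667] [0.0151 0.0175 0.0372]
    0.09 16 [ 0.4999 -0.1808  0.1033] [0.0282 0.0281 0.0195]
    0.11 74 [ 0.4973 -0.1815  0.1146] [0.0311 0.0284 0.0124]
tray side [190.5, 344.4, 116.2, 38.9] 0.82 3586
    0.003 3122 [0.4848 0.2927 0.0068] [0.214  0.1776 0.017 ]
    0.02 167 [0.4885 0.2901 0.0324] [0.1428 0.0955 0.0241]
```

Run:
```python
from h import *
from scipy.optimize import least_squares
np.set_printoptions(precision=4,suppress=True)
I={};D={}
for n in P: I[n]=cv2.imread(f"pics/{n}0.png"); D[n]=np.load(f"{n}_d.npy")
# green collar
for n,b in(("top",(380,228,412,262)),("side",(345,208,382,232))):
    h=cv2.cvtColor(I[n],cv2.COLOR_BGR2HSV); m=np.zeros(h.shape[:2],bool); m[b[1]:b[3],b[0]:b[2]]=1
    g=m&(h[...,0]>40)&(h[...,0]<85)&(h[...,1]>90); v,u=np.nonzero(g)
    c=[(u.min()+u.max())/2,(v.min()+v.max())/2]; 
    print(n,g.sum(),u.min(),u.max(),v.min(),v.max(),"z.115:",onz(n,[c],.115)[0],"z.105",onz(n,[c],.105)[0],np.median(pts(n,g,D[n]),0))
# rest plate: dark pixels in bbox
for n,b in(("top",(300,205,345,275)),("side",(272,245,358,325))):
    g=cv2.cvtColor(I[n],cv2.COLOR_BGR2GRAY); 
    z=D[n]; v,u=np.mgrid[b[1]:b[3],b[0]:b[2]]; u=u.ravel();v=v.ravel()
    o,d=ray(n,np.c_[u,v]); X=o+d*z[v,u][:,None]; hsv=I[n][v,u].astype(int).max(1)
    s=(X[:,2]>.005)&(X[:,2]<.016)&(hsv<75)
    XX=onz(n,np.c_[u[s],v[s]],.01)
    (c,wh,a)=cv2.minAreaRect(XX[:,:2].astype(np.float32)*1000); print(n,"plate rect",c,wh,a,s.sum(), "mean",XX.mean(0))
    w=(X[:,2]>.025)&(X[:,2]<.15)&(hsv>120)
    for lo,hi in((.025,.05),(.05,.085),(.085,.11),(.11,.15)):
        q=w&(X[:,2]>lo)&(X[:,2]<hi)
        if q.sum()>3: print("  white",lo,q.sum(),X[q].mean(0),X[q].min(0),X[q].max(0))
```

```text
top 26 393 403 237 247 z.115: [ 0.4988 -0.1813  0.115 ] z.105 [ 0.4993 -0.1828  0.105 ] [ 0.4948 -0.1773  0.1127]
side 61 357 370 214 221 z.115: [ 0.4932 -0.1714  0.115 ] z.105 [ 0.502  -0.1905  0.105 ] [ 0.4919 -0.1689  0.1123]
top plate rect (510.91094970703125, 30.59916877746582) (69.47935485839844, 167.60032653808594) 78.72530364990234 822 mean [0.5044 0.0294 0.01  ]
  white 0.025 100 [0.5606 0.0215 0.0397] [0.5417 0.008  0.0255] [0.5792 0.0372 0.0499]
  white 0.05 7 [0.5672 0.0244 0.0511] [0.5519 0.0138 0.05  ] [0.5781 0.0343 0.0519]
  white 0.085 10 [0.4743 0.0403 0.1076] [0.4709 0.0307 0.105 ] [0.4823 0.0476 0.1095]
  white 0.11 37 [0.4794 0.0371 0.1172] [0.4709 0.0227 0.1118] [0.4901 0.0505 0.1264]
side plate rect (504.3797302246094, 37.44994354248047) (73.80533599853516, 165.80393981933594) 78.48851013183594 166 mean [0.4818 0.0558 0.01  ]
  white 0.025 331 [0.5297 0.0295 0.0381] [ 0.4677 -0.1754  0.0251] [0.579  0.0538 0.05  ]
  white 0.05 154 [0.4745 0.043  0.0677] [0.4676 0.013  0.0505] [0.5539 0.0527 0.0849]
  white 0.085 124 [0.4738 0.0434 0.0986] [0.4678 0.0288 0.085 ] [0.485  0.0532 0.1099]
  white 0.11 83 [0.4806 0.04   0.1174] [0.4697 0.022  0.1108] [0.4915 0.0538 0.1258]
```

Run:
```python
import cv2
a=cv2.imread("pics/top0.png")[200:280,295:415]; b=cv2.imread("pics/side0.png")[205:325,265:385]
a=cv2.resize(a,None,fx=6,fy=6,interpolation=cv2.INTER_CUBIC)[:, :720]
cv2.imwrite("pics/c3.png",a); cv2.imwrite("pics/c4.png",cv2.resize(b,None,fx=5,fy=5,interpolation=cv2.INTER_CUBIC))
```

```text
(no output)
```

View pics/c4.png

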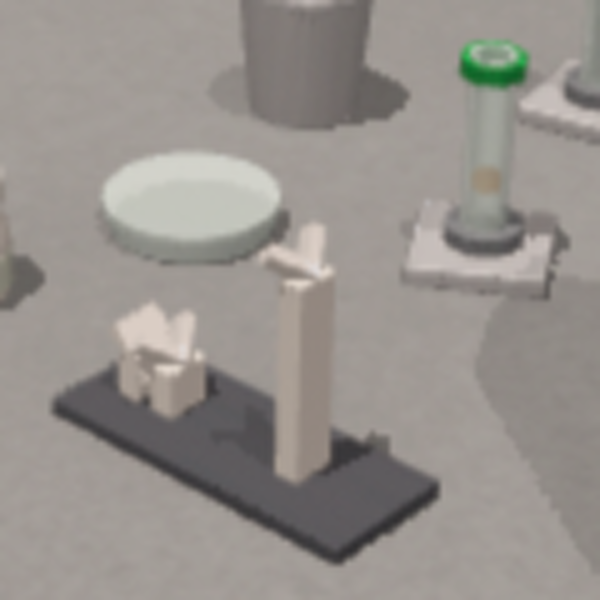

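The rest's tall post is indeed on the robot side, with the stop end farther away. The open tube has its orange disc visible at crop (487,180).

```bash
cat >> h.py <<'E'
from scipy.spatial.transform import Rotation as Ro
np.set_printoptions(precision=4,suppress=True)
def plan(p1,R1,n=None,p0=None,R0=None,step=.045):
    """rows from current pose to p1,R1 (straight line, even turn)"""
    s=read_state(); p=np.array(s["ee_pos"] if p0 is None else p0,float); R=np.array(s["eef_rot"] if R0 is None else R0,float)
    p1=np.array(p1,float); w=Ro.from_matrix(R.T@R1).as_rotvec()
    n=n or int(max(np.ceil(np.linalg.norm(p1-p)/step),np.ceil(np.linalg.norm(w)/.14),1)); rows=[]; pt=p.copy()
    for k in range(n):
        goal=p+(p1-p)*0 if 0 else p1-(p1-p)*(n-1-k)/n
        t=np.round(R.T@(goal-pt)/.1,3); a=np.round(Ro.from_matrix(R.T@R1).as_rotvec()/(n-k)/np.pi,3)
        rows.append(t.tolist()+a.tolist()); pt=pt+R@t*.1; R=R@Ro.from_rotvec(a*np.pi).as_matrix()
    for i in range(0,n,12): print(str([[ [float(x)+0 for x in q] for q in rows[i:i+12]]]).replace(" ",""))
    print("end",pt,"n",n)
    return pt,R
def axes(x,z):
    x=np.array(x,float);z=np.array(z,float);x/=np.linalg.norm(x);z/=np.linalg.norm(z);return np.c_[x,np.cross(z,x),z]
def where():
    s=read_state(); print("t",s["time_s"],"p",s["ee_pos"],"q",s["joint_positions"],"F",s["force"],"w",s["gripper_width"],s["finger_force"]); print(s["eef_rot"])
A=np.deg2rad
U=np.array([np.cos(A(28.8)),np.sin(A(28.8)),0]); PO=np.array([.493,.286,.036])
H=np.array([np.cos(A(168.6)),np.sin(A(168.6)),0]); RF=np.array([.5634,.0211,.036]); Z=np.array([0,0,1.])
E_=(H+Z)/2**.5; N=(Z-H)/2**.5; TM=np.array([.4985,-.181,.115])
E
python3 - <<'E'
from h import *
R1=axes(U,-Z); p,R=plan([.493,.286,.12],R1)
plan([.493,.286,.017],R1,p0=p,R0=R)
E
```

```text
[[[0.265,-0.357,0.049,0.0,0.0,-0.003],[0.268,-0.354,0.049,0.0,0.0,-0.003],[0.272,-0.351,0.048,0.0,0.0,-0.003],[0.275,-0.349,0.049,0.0,0.0,-0.003],[0.278,-0.346,0.049,0.0,0.0,-0.003],[0.281,-0.344,0.049,0.0,0.0,-0.003],[0.285,-0.341,0.049,0.0,0.0,-0.003],[0.288,-0.338,0.049,0.0,0.0,-0.003],[0.291,-0.336,0.048,0.0,0.0,-0.003],[0.294,-0.333,0.049,0.0,0.0,-0.003],[0.297,-0.33,0.049,0.0,0.0,-0.003],[0.301,-0.327,0.049,0.0,0.0,-0.003]]]
[[[0.303,-0.324,0.049,0.0,0.0,-0.003],[0.307,-0.322,0.049,0.0,0.0,-0.003],[0.309,-0.318,0.048,0.0,0.0,-0.003],[0.313,-0.316,0.049,0.0,0.0,-0.003],[0.315,-0.313,0.049,0.0,0.0,-0.003],[0.319,-0.309,0.049,0.0,0.0,-0.003],[0.321,-0.307,0.049,0.0,0.0,-0.003],[0.324,-0.304,0.049,0.0,0.0,-0.003],[0.327,-0.3,0.048,0.0,0.0,-0.002]]]
end [0.493 0.286 0.12 ] n 21
[[[0.0,0.0,0.343,0.0,0.0,0.0],[0.0,0.0,0.344,0.0,0.0,0.0],[0.0,0.0,0.343,0.0,0.0,0.0]]]
end [0.493 0.286 0.017] n 3
```

Request:
drive_tool:
  motion:
    - [[0.265, -0.357, 0, 0, 0, -0.003], [0.268, -0.354, 0, 0, 0, -0.003], [0.272, -0.351, 0, 0, 0, -0.003], [0.275, -0.349, 0, 0, 0, -0.003], [0.278, -0.346, 0, 0, 0, -0.003], [0.281, -0.344, 0, 0, 0, -0.003], [0.285, -0.341, 0, 0, 0, -0.003], [0.288, -0.338, 0, 0, 0, -0.003], [0.291, -0.336, 0, 0, 0, -0.003], [0.294, -0.333, 0, 0, 0, -0.003], [0.297, -0.33, 0, 0, 0, -0.003], [0.301, -0.327, 0, 0, 0, -0.003]]
  claw: 0.15
  force: 40

```text
time_s: 3.6
ee_pos: [0.363, -0.0903, 0.223]
eef_rot: [[0.913, 0.408, 0.002], [0.408, -0.913, -0.001], [0.001, 0.001, -1.0]]
force: [1.1, -1.2, -0.3]
gripper_width: 0.0503
finger_force: 0.0
```

Request:
drive_tool:
  motion:
    - [[0.303, -0.324, 0, 0, 0, -0.003], [0.307, -0.322, 0, 0, 0, -0.003], [0.309, -0.318, 0, 0, 0, -0.003], [0.313, -0.316, 0, 0, 0, -0.003], [0.315, -0.313, 0, 0, 0, -0.003], [0.319, -0.309, 0, 0, 0, -0.003], [0.321, -0.307, 0.2, 0, 0, -0.003], [0.324, -0.304, 0.25, 0, 0, -0.003], [0.327, -0.3, 0.25, 0, 0, -0.002], [0, 0, 0.3, 0, 0, 0], [0, 0, 0, 0, 0, 0], [0, 0, 0, 0, 0, 0]]

```text
time_s: 4.8
ee_pos: [0.4918, 0.2839, 0.1232]
eef_rot: [[0.877, 0.481, -0.002], [0.481, -0.877, -0.001], [-0.002, -0.0, -1.0]]
force: [-0.4, -0.8, 0.2]
gripper_width: 0.05
finger_force: 0.0
```

Run:
```python
from h import *
where(); plan([.493,.286,.017],axes(U,-Z),n=5)
im,d=cams.snapshot("side"); a=im[290:430,160:340]; cv2.imwrite("pics/p1.png",cv2.resize(a,None,fx=4,fy=4))
```

```text
t 4.8 p [0.4918 0.2839 0.1232] q [ 0.3848  0.1786  1.769  -0.0002  1.196   1.4541] F [-0.3879 -0.7833  0.1961] w 0.05000880333152111 0.0
[[ 0.8768  0.4808 -0.0018]
 [ 0.4808 -0.8768 -0.0009]
 [-0.002  -0.     -1.    ]]
[[[0.004,-0.003,0.212,0.0,0.0,0.0],[0.005,-0.002,0.213,0.0,0.0,0.0],[0.004,-0.003,0.212,0.0,0.0,0.0],[0.005,-0.002,0.213,0.0,0.0,0.0],[0.004,-0.003,0.212,0.0,0.001,0.0]]]
end [0.4929 0.286  0.017 ] n 5
```

View pics/p1.png

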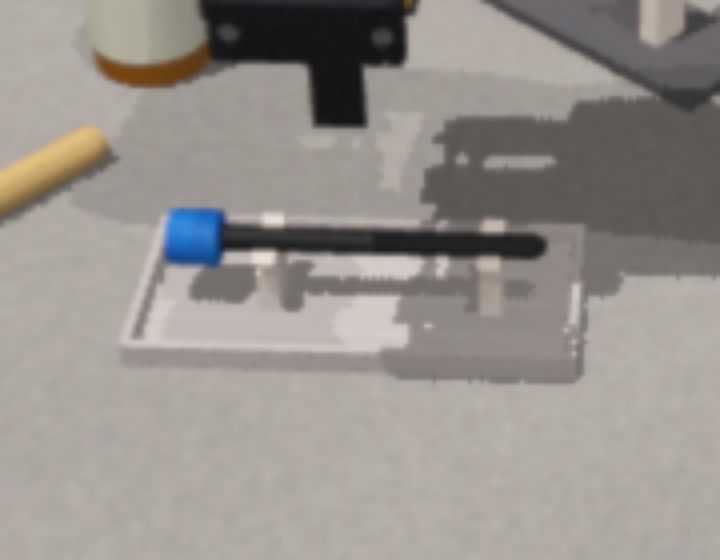

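The side crop shows the finger at (340,100) above the shaft. The seats are at (270,240) and (490,240), so the target is between them.

Request:
drive_tool:
  motion:
    - [[0.004, -0.003, 0.212, 0, 0, 0], [0.005, -0.002, 0.213, 0, 0, 0], [0.004, -0.003, 0.212, 0, 0, 0], [0.005, -0.002, 0.213, 0, 0, 0], [0.004, -0.003, 0.212, 0, 0, 0], [0, 0, 0, 0, 0, 0], [0, 0, 0, 0, 0, 0]]

```text
time_s: 5.55
ee_pos: [0.4951, 0.2864, 0.0193]
eef_rot: [[0.877, 0.48, 0.002], [0.48, -0.877, 0.001], [0.002, 0.0, -1.0]]
force: [0.7, -0.3, 0.6]
gripper_width: 0.0499
finger_force: 0.0
```

Request:
drive_tool:
  motion:
    - [[0, 0, 0, 0, 0, 0], [0, 0, 0, 0, 0, 0], [0, 0, 0, 0, 0, 0], [0, 0, 0, 0, 0, 0], [0, 0, 0, 0, 0, 0]]
  claw: -1
  force: 45

```text
time_s: 6.05
ee_pos: [0.4938, 0.2867, 0.0175]
eef_rot: [[0.877, 0.481, 0.0], [0.481, -0.877, 0.0], [0.0, 0.0, -1.0]]
force: [-0.1, -0.2, -0.2]
gripper_width: 0.0178
finger_force: 0.0
```

Request:
drive_tool:
  motion:
    - [[0, 0, 0, 0, 0, 0], [0, 0, 0, 0, 0, 0], [0, 0, 0, 0, 0, 0], [0, 0, -0.1, 0, 0, 0], [0, 0, -0.2, 0, 0, 0], [0, 0, -0.4, 0, 0, 0], [0, 0, -0.4, 0, 0, 0], [0, 0, -0.4, 0, 0, 0], [0, 0, -0.4, 0, 0, 0], [0, 0, -0.3, 0, 0, 0], [0, 0, 0, 0, 0, 0], [0, 0, 0, 0, 0, 0]]

```text
time_s: 7.25
ee_pos: [0.4941, 0.2863, 0.2381]
eef_rot: [[0.877, 0.481, 0.002], [0.481, -0.877, 0.0], [0.002, 0.001, -1.0]]
force: [-0.6, 0.1, -0.6]
gripper_width: 0.0105
finger_force: 45.0
```

Run:
```python
from h import *
where()
for n in P:
    im,d=cams.snapshot(n); h=cv2.cvtColor(im,cv2.COLOR_BGR2HSV)
    b=(h[...,0]>100)&(h[...,0]<130)&(h[...,1]>150); b[:,300:]=0
    k,l,st,c=cv2.connectedComponentsWithStats(b.astype(np.uint8)); 
    for i in range(1,k):
        if st[i,4]>25: print(n,st[i],c[i])
    if n=="side": cv2.imwrite("pics/p2.png",cv2.resize(im[200:360,130:350],None,fx=3.5,fy=3.5))
    g=read_state(); R=g["eef_rot"]; G=g["ee_pos"]-.019*R[:,2]
    print("pred head",proj(n,G+.073*R[:,0]),"foot",proj(n,G-.085*R[:,0]))
    for t in("plunger_head","plunger_foot"):
        print(t,[(np.round(o["at"],1),round(o["confidence"],2)) for o in cams.spot_point(n,t)[:3]])
```

```text
t 7.25 p [0.4941 0.2863 0.2381] q [ 0.3875  0.0806  1.6532 -0.0005  1.4062  1.457 ] F [-0.5617  0.0676 -0.6451] w 0.010548095065451756 45.00139065814437
[[ 0.8769  0.4806  0.0017]
 [ 0.4806 -0.8769  0.0002]
 [ 0.0015  0.0007 -1.    ]]
pred head [[208.4667 213.4841]] foot [[237.098  268.5812]]
plunger_head [(array([181.3, 347.4]), 0.61)]
plunger_foot []
side [190 236  42  28 397] [205.1159 246.9018]
side [ 50 243  19  14 213] [ 58.8826 249.7606]
pred head [[196.6535 242.6981]] foot [[295.3745 245.2926]]
plunger_head [(array([196.8, 244.5]), 0.73), (array([243.1, 246.1]), 0.56)]
plunger_foot [(array([291.1, 443.3]), 0.59), (array([293.4, 246.9]), 0.58)]
```

View pics/p2.png

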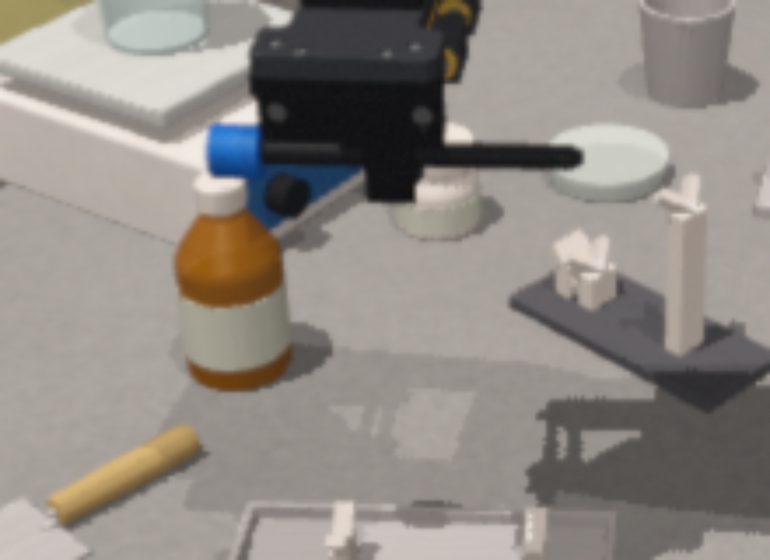

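Run:
```python
from h import *
p,R=plan([.50,.12,.30],axes(H,-Z),n=19)
Rp=axes(E_,-N); G=RF+.088*E_
p,R=plan(G+.07*N-.019*N,Rp,p0=p,R0=R,n=8)
plan(G+.001*N-.019*N,Rp,p0=p,R0=R,n=4); print(G,Rp)
```

```text
[[[-0.039,0.078,-0.034,0.0,0.0,-0.041],[-0.049,0.073,-0.034,0.0,0.0,-0.041],[-0.057,0.066,-0.033,0.0,0.0,-0.041],[-0.066,0.058,-0.034,0.0,0.0,-0.041],[-0.073,0.049,-0.034,0.0,0.0,-0.041],[-0.078,0.04,-0.034,0.0,0.0,-0.041],[-0.083,0.029,-0.034,0.0,0.0,-0.041],[-0.085,0.018,-0.033,0.0,0.0,-0.041],[-0.088,0.007,-0.034,0.0,0.0,-0.041],[-0.087,-0.004,-0.034,0.0,0.0,-0.041],[-0.086,-0.016,-0.034,0.0,0.0,-0.041],[-0.084,-0.026,-0.034,0.0,0.0,-0.041]]]
[[[-0.079,-0.037,-0.034,0.0,0.0,-0.041],[-0.074,-0.047,-0.033,0.0,0.0,-0.041],[-0.068,-0.056,-0.034,0.0,0.0,-0.041],[-0.059,-0.064,-0.034,0.0,0.0,-0.041],[-0.051,-0.071,-0.034,0.0,0.0,-0.04],[-0.042,-0.077,-0.034,0.0,0.0,-0.041],[-0.031,-0.082,-0.033,-0.001,-0.001,-0.04]]]
end [0.5  0.12 0.3 ] n 19
[[[-0.069,-0.106,0.207,0.0,0.031,0.0],[-0.089,-0.106,0.199,0.0,0.031,0.0],[-0.108,-0.105,0.19,0.0,0.031,0.0],[-0.126,-0.106,0.178,0.0,0.031,0.0],[-0.143,-0.106,0.165,0.0,0.032,0.0],[-0.158,-0.106,0.151,0.0,0.031,0.0],[-0.173,-0.106,0.133,0.0,0.032,0.0],[-0.185,-0.105,0.116,0.0,0.031,0.0]]]
end [0.5378 0.0263 0.1343] n 8
[[[0.0,0.0,0.173,0.0,0.0,0.0],[0.0,-0.001,0.172,0.0,0.0,0.0],[0.001,0.0,0.173,0.0,0.0,0.0],[0.0,0.0,0.172,0.0,0.0,0.0]]]
end [0.4899 0.0359 0.0855] n 4
[0.5024 0.0334 0.0982] [[-0.6932  0.1977 -0.6932]
 [ 0.1398  0.9803  0.1398]
 [ 0.7071  0.     -0.7071]]
```

Request:
drive_tool:
  motion:
    - [[-0.039, 0.078, -0.034, 0, 0, -0.041], [-0.049, 0.073, -0.034, 0, 0, -0.041], [-0.057, 0.066, -0.033, 0, 0, -0.041], [-0.066, 0.058, -0.034, 0, 0, -0.041], [-0.073, 0.049, -0.034, 0, 0, -0.041], [-0.078, 0.04, -0.034, 0, 0, -0.041], [-0.083, 0.029, -0.034, 0, 0, -0.041], [-0.085, 0.018, -0.033, 0, 0, -0.041], [-0.088, 0.007, -0.034, 0, 0, -0.041], [-0.087, -0.004, -0.034, 0, 0, -0.041], [-0.086, -0.016, -0.034, 0, 0, -0.041], [-0.084, -0.026, -0.034, 0, 0, -0.041]]

```text
time_s: 8.75
ee_pos: [0.4978, 0.1811, 0.2772]
eef_rot: [[-0.463, 0.886, -0.001], [0.886, 0.463, -0.0], [0.0, -0.001, -1.0]]
force: [0.3, -0.2, -1.1]
gripper_width: 0.0109
finger_force: 45.0
```

Request:
drive_tool:
  motion:
    - [[-0.079, -0.037, -0.034, 0, 0, -0.041], [-0.074, -0.047, -0.033, 0, 0, -0.041], [-0.068, -0.056, -0.034, 0, 0, -0.041], [-0.059, -0.064, -0.034, 0, 0, -0.041], [-0.051, -0.071, -0.034, 0, 0, -0.04], [-0.042, -0.077, -0.034, 0, 0, -0.041], [-0.031, -0.082, -0.033, 0, 0, -0.04], [0, 0, 0, 0, 0, 0], [0, 0, 0, 0, 0, 0]]

```text
time_s: 9.65
ee_pos: [0.5005, 0.1204, 0.3009]
eef_rot: [[-0.979, 0.202, -0.001], [0.202, 0.979, 0.0], [0.001, 0.0, -1.0]]
force: [-0.1, 0.1, -0.6]
gripper_width: 0.0101
finger_force: 45.0
```

Request:
drive_tool:
  motion:
    - [[-0.069, -0.106, 0.207, 0, 0.031, 0], [-0.089, -0.106, 0.199, 0, 0.031, 0], [-0.108, -0.105, 0.19, 0, 0.031, 0], [-0.126, -0.106, 0.178, 0, 0.031, 0], [-0.143, -0.106, 0.165, 0, 0.032, 0], [-0.158, -0.106, 0.151, 0, 0.031, 0], [-0.173, -0.106, 0.133, 0, 0.032, 0], [-0.185, -0.105, 0.116, 0, 0.031, 0], [0, 0, 0, 0, 0, 0], [0, 0, 0, 0, 0, 0], [0, 0, 0, 0, 0, 0]]

```text
time_s: 10.75
ee_pos: [0.5392, 0.0271, 0.1381]
eef_rot: [[-0.696, 0.198, -0.69], [0.141, 0.98, 0.139], [0.704, -0.0, -0.71]]
force: [-0.2, 0.1, -0.9]
gripper_width: 0.0108
finger_force: 45.0
```

Run:
```python
from h import *
where()
s=read_state(); R=s["eef_rot"]; G=s["ee_pos"]-.019*R[:,2]
for n in P:
    im,d=cams.snapshot(n); 
    print(n,"pred head",proj(n,G+.073*R[:,0]),"foot",proj(n,G-.085*R[:,0]))
    for t in("plunger_head","plunger_foot"): print(t,[(np.round(o["at"],1),round(o["confidence"],2)) for o in cams.spot_point(n,t)[:3]])
    if n=="side": cv2.imwrite("pics/p3.png",cv2.resize(im[150:330,230:420],None,fx=3.3,fy=3.3))
Rp=axes(E_,-N); G=RF+.088*E_
p,R=plan(G+.03*N-.019*N,Rp,n=2)
p,R=plan(G+.001*N-.019*N,Rp,n=2,p0=p,R0=R)
```

```text
t 10.75 p [0.5392 0.0271 0.1381] q [-0.1279  0.7311  1.1876  0.0548  2.0018 -1.4972] F [-0.1823  0.0929 -0.9324] w 0.010754607897559257 45.0023293090635
[[-0.6964  0.1976 -0.6899]
 [ 0.1405  0.9803  0.1389]
 [ 0.7038 -0.0002 -0.7104]]
top pred head [[320.9135 238.1452]] foot [[328.9956 201.9042]]
plunger_head [(array([177.7, 344.5]), 0.77)]
plunger_foot [(array([195.1, 294.6]), 0.5)]
side pred head [[317.2849 214.6041]] foot [[279.4234 244.5223]]
plunger_head [(array([317.3, 215.8]), 0.84), (array([334.8, 242.7]), 0.59), (array([292.1, 273.9]), 0.2)]
plunger_foot [(array([277.8, 244.7]), 0.92), (array([289.3, 442.4]), 0.83), (array([323.2, 229.8]), 0.57)]
[[[-0.009,-0.003,0.218,0.0,0.001,0.0],[-0.01,-0.003,0.217,0.0,0.0,0.0]]]
end [0.51   0.0319 0.106 ] n 2
[[[0.0,0.0,0.145,0.0,0.0,0.0],[0.0,0.0,0.145,0.0,0.0,0.0]]]
end [0.49   0.0359 0.0855] n 2
```

View pics/p3.png

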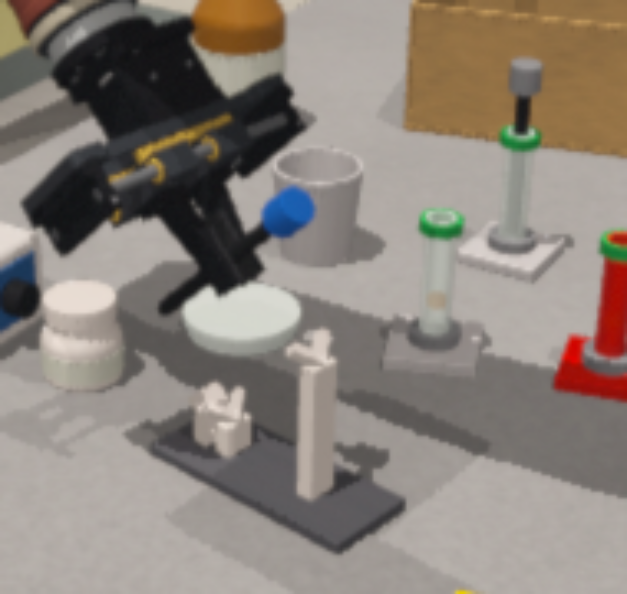

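The side crop shows the plunger held at 45°, head at (287,212) and foot at (172,300), lined up with the rest below.

Request:
drive_tool:
  motion:
    - [[0, 0, 0.2, 0, 0, 0], [0, 0, 0.2, 0, 0, 0], [0, 0, 0, 0, 0, 0], [0, 0, 0, 0, 0, 0], [0, 0, 0, 0, 0, 0], [0, 0, 0, 0, 0, 0]]

```text
time_s: 11.65
ee_pos: [0.5116, 0.0318, 0.1085]
eef_rot: [[-0.695, 0.198, -0.692], [0.14, 0.98, 0.14], [0.706, 0.0, -0.709]]
force: [-0.0, 1.1, -0.1]
gripper_width: 0.0106
finger_force: 45.0
```

Run:
```python
from h import *
where()
s=read_state(); R=s["eef_rot"]; G=s["ee_pos"]-.019*R[:,2]
im,d=cams.snapshot("side"); n="side"
print(n,"pred head",proj(n,G+.073*R[:,0]),"foot",proj(n,G-.085*R[:,0]))
for t in("plunger_head","plunger_foot"): print(t,[(np.round(o["at"],1),round(o["confidence"],2)) for o in cams.spot_point(n,t)[:3]])
Rp=axes(E_,-N); G=RF+.088*E_
p,R=plan(G+.001*N-.019*N,Rp,n=3)
```

```text
t 11.65 p [0.5116 0.0318 0.1085] q [-0.1266  0.7056  1.2891  0.0547  1.9282 -1.5004] F [-0.0232  1.1252 -0.1116] w 0.01058608685782677 45.0014449947048
[[-0.6947  0.1978 -0.6915]
 [ 0.1401  0.9802  0.1397]
 [ 0.7055  0.0002 -0.7087]]
side pred head [[327.5911 231.8329]] foot [[288.7186 260.172 ]]
plunger_head [(array([328. , 232.1]), 0.94)]
plunger_foot [(array([292.5, 442.9]), 0.81), (array([287.2, 258.9]), 0.62)]
[[[-0.002,-0.001,0.104,0.0,0.0,0.0],[-0.002,0.0,0.103,0.0,0.0,0.0],[-0.002,-0.001,0.104,0.0,0.0,0.0]]]
end [0.4899 0.0359 0.0855] n 3
```

Request:
drive_tool:
  motion:
    - [[-0.002, 0, 0.1, 0, 0, 0], [-0.002, 0, 0.08, 0, 0, 0], [-0.002, 0, 0.06, 0, 0, 0], [0, 0, 0.04, 0, 0, 0], [0, 0, 0.02, 0, 0, 0], [0, 0, 0, 0, 0, 0], [0, 0, 0, 0, 0, 0]]

```text
time_s: 12.5
ee_pos: [0.4903, 0.0361, 0.0861]
eef_rot: [[-0.693, 0.198, -0.693], [0.14, 0.98, 0.14], [0.707, 0.0, -0.707]]
force: [-0.1, -0.7, -0.1]
gripper_width: 0.0106
finger_force: 45.0
```

Run:
```python
from h import *
where()
s=read_state(); R=s["eef_rot"]; G=s["ee_pos"]-.019*R[:,2]; print((G-RF)@np.c_[E_,np.cross(N,E_),N])
im,d=cams.snapshot("side"); n="side"
print(n,"pred head",proj(n,G+.073*R[:,0]),"foot",proj(n,G-.085*R[:,0]),"rest",proj(n,[RF+.158*E_,RF]))
for t in("plunger_head","plunger_foot","rest_foot","rest_head"): print(t,[(np.round(o["at"],1),round(o["confidence"],2)) for o in cams.spot_point(n,t)[:3]])
cv2.imwrite("pics/p4.png",cv2.resize(im[180:330,240:400],None,fx=4,fy=4))
```

```text
t 12.5 p [0.4903 0.0361 0.0861] q [-0.1244  0.6907  1.361   0.0552  1.873  -1.5016] F [-0.1297 -0.6999 -0.1321] w 0.010590077174546965 44.996480058616726
[[-0.6935  0.1977 -0.6928]
 [ 0.1398  0.9803  0.1397]
 [ 0.7068  0.     -0.7074]]
[ 0.0882 -0.0002  0.0017]
side pred head [[335.4071 245.0907]] foot [[295.745  272.2189]] rest [[335.0074 246.3746]
 [295.4866 273.3439]]
plunger_head [(array([334.5, 243.5]), 0.9)]
plunger_foot [(array([289.1, 442.9]), 0.94), (array([292., 272.]), 0.68)]
rest_foot [(array([294.8, 274.7]), 0.67)]
rest_head [(array([333.2, 245.5]), 0.66)]
```

View pics/p4.png

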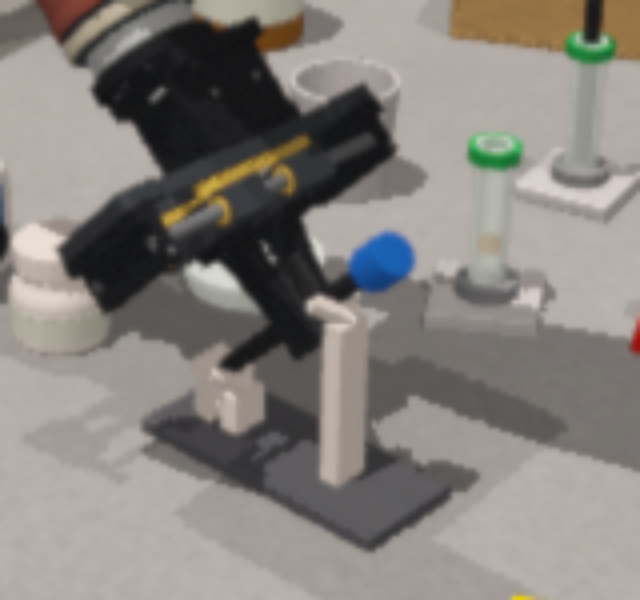

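The shaft now sits within both seats (upper seat at 330,310; foot near the stop at 215,360), with no contact force yet. I'll feel downwards in small steps.

Request:
drive_tool:
  motion:
    - [[0, 0, 0.01, 0, 0, 0], [0, 0, 0.01, 0, 0, 0], [0, 0, 0.01, 0, 0, 0], [0, 0, 0, 0, 0, 0], [0, 0, 0, 0, 0, 0]]

```text
time_s: 13.25
ee_pos: [0.4897, 0.0363, 0.0853]
eef_rot: [[-0.696, 0.198, -0.69], [0.14, 0.98, 0.14], [0.704, 0.001, -0.71]]
force: [5.7, -0.5, 5.9]
gripper_width: 0.0105
finger_force: 45.0
```

Request:
drive_tool:
  motion:
    - [[-0.02, 0, 0, 0, 0, 0], [-0.02, 0, 0, 0, 0, 0], [-0.01, 0, 0, 0, 0, 0], [0, 0, 0, 0, 0, 0], [0, 0, 0, 0, 0, 0]]

```text
time_s: 13.75
ee_pos: [0.4912, 0.0361, 0.0836]
eef_rot: [[-0.691, 0.197, -0.695], [0.139, 0.98, 0.14], [0.709, 0.0, -0.705]]
force: [-2.2, 1.2, 14.9]
gripper_width: 0.0103
finger_force: 45.0
```

Seat and stop contact are both felt, so I'll release.

Request:
drive_tool:
  motion:
    - [[0, 0, 0, 0, 0, 0], [0, 0, 0, 0, 0, 0], [0, 0, 0, 0, 0, 0], [0, 0, 0, 0, 0, 0], [0, 0, 0, 0, 0, 0], [0, 0, 0, 0, 0, 0], [0, 0, 0, 0, 0, 0], [0, 0, 0, 0, 0, 0]]
  claw: 0

```text
time_s: 14.55
ee_pos: [0.4915, 0.0358, 0.0803]
eef_rot: [[-0.693, 0.198, -0.693], [0.14, 0.98, 0.14], [0.707, 0.0, -0.707]]
force: [0.6, -0.1, 0.5]
gripper_width: 0.0436
finger_force: 0.0
```

Request:
drive_tool:
  motion:
    - [[0, 0, -0.1, 0, 0, 0], [0, 0, -0.2, 0, 0, 0], [0, 0, -0.4, 0, 0, 0], [0, 0, -0.4, 0, 0, 0], [0, 0, -0.4, 0, 0, 0], [0, 0, 0, 0, 0, 0], [0, 0, 0, 0, 0, 0], [0, 0, 0, 0, 0, 0]]

```text
time_s: 15.35
ee_pos: [0.5945, 0.0151, 0.1852]
eef_rot: [[-0.691, 0.198, -0.695], [0.139, 0.98, 0.14], [0.709, -0.0, -0.705]]
force: [0.3, -0.1, -0.6]
gripper_width: 0.0432
finger_force: 0.0
```

Run:
```python
from h import *
where()
im,d=cams.snapshot("side"); n="side"
print("rest",proj(n,[RF+.158*E_,RF]))
for t in("plunger_head","plunger_foot"): print(t,[(np.round(o["at"],1),round(o["confidence"],2)) for o in cams.spot_point(n,t)[:3]])
cv2.imwrite("pics/p5.png",cv2.resize(im[180:330,240:400],None,fx=4,fy=4))
# next: retreat up, swing to axial approach
p,R=plan([.50,.035,.33],axes(H,-Z),n=8)
Rq=axes(np.cross(np.cross(Z,H),-E_),-E_); print(Rq)
```

```text
t 15.35 p [0.5945 0.0151 0.1852] q [-0.134   0.83    0.9443  0.055   2.1534 -1.4945] F [ 0.3241 -0.119  -0.5737] w 0.04317596290963045 0.0
[[-0.6914  0.1976 -0.6949]
 [ 0.1395  0.9803  0.14  ]
 [ 0.7089 -0.0002 -0.7053]]
rest [[335.0074 246.3746]
 [295.4866 273.3439]]
plunger_head [(array([331. , 247.3]), 0.81), (array([317. , 259.7]), 0.26)]
plunger_foot [(array([292. , 272.5]), 0.67)]
[[[0.213,0.001,-0.042,0.0,-0.031,0.0],[0.208,0.001,-0.063,0.0,-0.031,0.0],[0.201,0.001,-0.083,0.0,-0.031,0.0],[0.192,0.001,-0.101,0.0,-0.032,0.0],[0.181,0.001,-0.121,0.0,-0.031,0.0],[0.168,0.001,-0.138,0.0,-0.032,0.0],[0.154,0.001,-0.153,0.0,-0.031,0.0],[0.138,0.001,-0.168,0.0,-0.032,0.0]]]
end [0.5   0.035 0.33 ] n 8
[[ 0.6932 -0.1977  0.6932]
 [-0.1398 -0.9803 -0.1398]
 [ 0.7071  0.     -0.7071]]
```

View pics/p5.png

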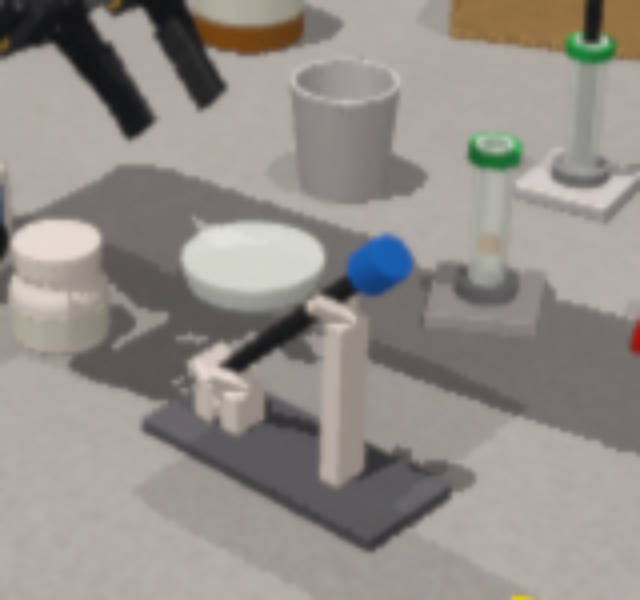

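The plunger lies in the rest: head at (380,265), foot at the stop (230,365), clear of the fingers. Next is the axial grip on the head.

Run:
```python
from h import *
Y=np.array([-H[1],H[0],0])*-1; Rq=np.c_[-N,Y,-E_]; print(Rq,np.linalg.det(Rq))
p,R=plan([.50,.035,.33],axes(H,-Z),n=8)
p,R=plan(RF+.195*E_,Rq,p0=p,R0=R,n=8)
plan(RF+.141*E_,Rq,p0=p,R0=R,n=4)
```

```text
[[-0.6932  0.1977  0.6932]
 [ 0.1398  0.9803 -0.1398]
 [-0.7071 -0.     -0.7071]] 0.9999999999999999
[[[0.213,0.001,-0.042,0.0,-0.031,0.0],[0.208,0.001,-0.063,0.0,-0.031,0.0],[0.201,0.001,-0.083,0.0,-0.031,0.0],[0.192,0.001,-0.101,0.0,-0.032,0.0],[0.181,0.001,-0.121,0.0,-0.031,0.0],[0.168,0.001,-0.138,0.0,-0.032,0.0],[0.154,0.001,-0.153,0.0,-0.031,0.0],[0.138,0.001,-0.168,0.0,-0.032,0.0]]]
end [0.5   0.035 0.33 ] n 8
[[[0.091,-0.001,0.195,0.0,-0.031,0.0],[0.11,-0.002,0.185,0.0,-0.031,0.0],[0.127,-0.001,0.174,0.0,-0.031,0.0],[0.144,-0.001,0.161,0.0,-0.031,0.0],[0.158,-0.002,0.146,0.0,-0.031,0.0],[0.172,-0.001,0.129,0.0,-0.032,0.0],[0.184,-0.001,0.112,0.0,-0.031,0.0],[0.194,-0.002,0.093,0.0,-0.032,0.0]]]
end [0.4282 0.0483 0.1739] n 8
[[[0.0,0.0,0.135,0.0,0.0,0.0],[0.0,0.0,0.135,0.0,0.0,0.0],[0.0,0.0,0.135,0.0,0.0,0.0],[0.001,0.0,0.135,0.0,0.0,0.0]]]
end [0.4656 0.0408 0.1357] n 4
```

Request:
drive_tool:
  motion:
    - [[0.213, 0.001, -0.042, 0, -0.031, 0], [0.208, 0.001, -0.063, 0, -0.031, 0], [0.201, 0.001, -0.083, 0, -0.031, 0], [0.192, 0.001, -0.101, 0, -0.032, 0], [0.181, 0.001, -0.121, 0, -0.031, 0], [0.168, 0.001, -0.138, 0, -0.032, 0], [0.154, 0.001, -0.153, 0, -0.031, 0], [0.138, 0.001, -0.168, 0, -0.032, 0], [0, 0, 0, 0, 0, 0]]
  claw: 0.4

```text
time_s: 16.4
ee_pos: [0.499, 0.0357, 0.335]
eef_rot: [[-0.98, 0.196, 0.012], [0.196, 0.981, -0.001], [-0.012, 0.001, -1.0]]
force: [0.7, -0.2, 0.6]
gripper_width: 0.061
finger_force: 0.0
```

Request:
drive_tool:
  motion:
    - [[0.091, -0.001, 0.195, 0, -0.031, 0], [0.11, -0.002, 0.185, 0, -0.031, 0], [0.127, -0.001, 0.174, 0, -0.031, 0], [0.144, -0.001, 0.161, 0, -0.031, 0], [0.158, -0.002, 0.146, 0, -0.031, 0], [0.172, -0.001, 0.129, 0, -0.032, 0], [0.184, -0.001, 0.112, 0, -0.031, 0], [0.194, -0.002, 0.093, 0, -0.032, 0], [0, 0, 0, 0, 0, 0], [0, 0, 0, 0, 0, 0], [0, 0, 0, 0, 0, 0]]

```text
time_s: 17.5
ee_pos: [0.4365, 0.0516, 0.2114]
eef_rot: [[-0.713, 0.201, 0.671], [0.144, 0.98, -0.141], [-0.686, -0.004, -0.728]]
force: [-0.0, -0.6, 1.0]
gripper_width: 0.061
finger_force: 0.0
```

Run:
```python
from h import *
where()
Y=np.array([H[1],-H[0],0]); Rq=np.c_[-N,Y,-E_]
s=read_state(); print((s["ee_pos"]-RF)@np.c_[E_,Y,N])
plan(RF+.141*E_,Rq,n=5)
```

```text
t 17.5 p [0.4365 0.0516 0.2114] q [ 0.101  -0.9102  2.5736 -0.3035  0.7698 -1.128 ] F [-0.012  -0.5678  0.9868] w 0.06099739401177516 0.0
[[-0.7134  0.2014  0.6712]
 [ 0.1438  0.9795 -0.1411]
 [-0.6858 -0.0041 -0.7278]]
[0.2163 0.0048 0.0318]
[[[0.059,-0.009,0.153,0.0,-0.002,0.0],[0.06,-0.009,0.152,0.0,-0.002,0.0],[0.061,-0.008,0.151,-0.001,-0.002,0.0],[0.062,-0.01,0.152,0.0,-0.002,0.0],[0.063,-0.009,0.151,-0.001,-0.001,0.0]]]
end [0.4657 0.0408 0.1357] n 5
```

```bash
cat > kin.py <<'E'
from h import *
from scipy.optimize import least_squares
S=[([-1.39011,.22037,1.5265,0,1.39468,-.1261],[.18875,-.59582,.22255]),([.3848,.1786,1.769,-.0002,1.196,1.4541],[.4918,.2839,.1232]),([.3875,.0806,1.6532,-.0005,1.4062,1.457],[.4941,.2863,.2381]),
([-.1279,.7311,1.1876,.0548,2.0018,-1.4972],[.5392,.0271,.1381]),([-.1266,.7056,1.2891,.0547,1.9282,-1.5004],[.5116,.0318,.1085]),([-.1244,.6907,1.361,.0552,1.873,-1.5016],[.4903,.0361,.0861]),
([-.134,.83,.9443,.055,2.1534,-1.4945],[.5945,.0151,.1852]),([.101,-.9102,2.5736,-.3035,.7698,-1.128],[.4365,.0516,.2114])]
rot=lambda ax,t: Ro.from_euler(ax,t).as_matrix()
def fk(q,k):
    h0,x0,o,a,c,b,L=k
    R1=rot("z",q[0]); R2=R1@rot("y",q[1]); R3=R2@rot("y",q[2]); R5=R3@rot("z",q[3])@rot("y",q[4])
    p=R1@[x0,o,h0]+R2@[0,0,a]+R3@[c,0,b]+R5@[0,0,L]; return p,R5@rot("z",q[5])
def getk():
    return least_squares(lambda k:np.concatenate([fk(q,k)[0]-p for q,p in S]),[.3,0,.08,.4,0,.4,.25]).x
def ik(p,Rt,k,q0):
    lo=[-2.98,-.88,.12,-1.2,.25,-2.6];hi=[2.98,2.05,2.54,4.3,2.6,2.6]
    off=OFF
    def f(q):
        pp,RR=fk(q,k); return np.r_[(pp-p)*10,Ro.from_matrix((RR@off).T@Rt).as_rotvec()]
    s=least_squares(f,np.clip(q0,np.array(lo)+.01,np.array(hi)-.01),bounds=(lo,hi)); return s.x,s.cost
K=getk(); OFF=fk(S[0][0],K)[1].T@np.array([[.95331,.30199,0],[.30199,-.95331,0],[0,0,-1.]])
E
python3 - <<'E'
from kin import *
print(K,[np.linalg.norm(fk(q,K)[0]-p) for q,p in S]); print(OFF)
s=read_state(); print(fk(s["joint_positions"],K)[1]@OFF-s["eef_rot"])
Y=np.array([H[1],-H[0],0]); q0=[0,-.3,2.2,0,1.2,-1.4]
for tilt in (45,35,25,15,0):
  t=A(tilt); z=-(Z*np.cos(t)+H*np.sin(t)); Rt=np.c_[np.cross(Y,z),Y,z]
  for sg in (.158,.15):
    G=RF+sg*E_
    for back in (0,.02,.05):
      q,c=ik(G+z*(.019-back),Rt,K,q0); print(tilt,sg,back,q,"%.1e"%c)
E
```

```text
[ 0.3111 -0.      0.0786  0.4116  0.0525  0.5477  0.3426] [np.float64(1.755782970616372e-05), np.float64(3.21854701475639e-05), np.float64(6.716446010133738e-05), np.float64(5.43650570215367e-05), np.float64(9.747735493194135e-06), np.float64(2.404740933145016e-05), np.float64(8.37463174974189e-05), np.float64(5.089668649745072e-05)]
[[-0. -1.  0.]
 [ 1. -0.  0.]
 [-0.  0.  1.]]
[[-0.  0. -0.]
 [ 0. -0. -0.]
 [ 0. -0. -0.]]
45 0.158 0 [ 0.0937 -0.5628  2.54   -0.4801  0.5386 -0.9214] 4.5e-03
45 0.158 0.02 [ 0.1189 -0.6308  2.54   -0.455   0.6279 -0.9399] 6.5e-03
45 0.158 0.05 [ 0.1562 -0.7306  2.54   -0.431   0.7531 -0.9569] 9.0e-03
45 0.15 0 [ 0.0834 -0.5352  2.54   -0.4933  0.5015 -0.9114] 3.7e-03
45 0.15 0.02 [ 0.1089 -0.6038  2.54   -0.464   0.5928 -0.9334] 5.7e-03
45 0.15 0.05 [ 0.1463 -0.7041  2.54   -0.4362  0.7207 -0.9533] 8.4e-03
35 0.158 0 [ 0.0046 -0.5632  2.5027 -0.2035  0.6108 -1.2358] 9.2e-18
35 0.158 0.02 [ 0.0135 -0.6408  2.5114 -0.1935  0.68   -1.2447] 2.0e-27
35 0.158 0.05 [ 0.0283 -0.7511  2.5181 -0.1839  0.7845 -1.2527] 3.0e-17
35 0.15 0 [ 0.0005 -0.5294  2.4952 -
[... 736 characters left out ...]
8
15 0.158 0.05 [-0.0456 -0.4101  2.2186 -0.0449  1.0746 -1.4012] 3.4e-21
15 0.15 0 [-0.0532 -0.2851  2.235  -0.0467  0.9331 -1.4021] 5.4e-29
15 0.15 0.02 [-0.0512 -0.3281  2.2282 -0.0458  0.9829 -1.4026] 4.9e-18
15 0.15 0.05 [-0.048  -0.3871  2.2136 -0.0447  1.0565 -1.4029] 3.6e-21
0 0.158 0 [-0.0784 -0.1008  2.0463  0.      1.1961 -1.4503] 3.4e-25
0 0.158 0.02 [-0.0784 -0.1258  2.0285  0.      1.2388 -1.4503] 1.3e-23
0 0.158 0.05 [-0.0784 -0.1585  1.9984  0.      1.3017 -1.4503] 4.2e-23
0 0.15 0 [-0.0799 -0.0793  2.038   0.      1.1829 -1.4518] 5.7e-25
0 0.15 0.02 [-0.0799 -0.1048  2.0209  0.      1.2255 -1.4518] 1.0e-22
0 0.15 0.05 [-0.0799 -0.1384  1.9918  0.      1.2883 -1.4518] 4.9e-22
```

```bash
cat >> kin.py <<'E'
Y=np.array([H[1],-H[0],0]); t=A(25); ZT=-(Z*np.cos(t)+H*np.sin(t)); RT=np.c_[np.cross(Y,ZT),Y,ZT]; GH=RF+.158*E_
E
python3 - <<'E'
from kin import *
print(GH,RT)
p,R=plan(GH-.036*ZT,RT,n=6)
plan(GH+.019*ZT,RT,n=5,p0=p,R0=R)
E
```

```text
[0.4539 0.0432 0.1477] [[-0.8884  0.1977  0.4143]
 [ 0.1791  0.9803 -0.0835]
 [-0.4226  0.     -0.9063]]
[[[0.031,-0.008,0.042,0.0,0.017,0.0],[0.029,-0.008,0.043,0.0,0.017,0.0],[0.027,-0.007,0.045,0.0,0.017,0.0],[0.024,-0.008,0.046,-0.001,0.017,0.0],[0.022,-0.008,0.048,0.0,0.017,0.0],[0.019,-0.008,0.048,-0.001,0.017,0.0]]]
end [0.4389 0.0462 0.1804] n 6
[[[0.0,0.0,0.11,0.0,0.0,0.0],[0.0,0.0,0.11,0.0,0.0,0.0],[0.0,0.0,0.11,0.0,0.0,0.0],[-0.001,0.0,0.11,0.0,0.0,0.0],[0.0,0.0,0.11,0.0,0.0,0.0]]]
end [0.4618 0.0416 0.1305] n 5
```

Request:
drive_tool:
  motion:
    - [[0, 0, 0, 0, 0.025, 0], [0, 0, 0, 0, 0.025, 0], [0, 0, 0, 0, 0.025, 0], [0, 0, 0, 0, 0.025, 0], [0, 0, 0, 0, 0, 0], [0, 0, 0, 0, 0, 0], [0, 0, 0, 0, 0, 0]]

```text
time_s: 18.2
ee_pos: [0.4363, 0.0518, 0.212]
eef_rot: [[-0.885, 0.201, 0.421], [0.18, 0.98, -0.09], [-0.43, -0.004, -0.903]]
force: [-0.2, 0.5, 0.5]
gripper_width: 0.061
finger_force: 0.0
```

Run:
```python
from kin import *
where()
p,R=plan(GH-.036*ZT,RT,n=4)
plan(GH+.019*ZT,RT,n=5,p0=p,R0=R)
```

```text
t 18.2 p [0.4363 0.0518 0.212 ] q [ 0.0136 -0.6325  2.3311 -0.1131  1.011  -1.3163] F [-0.209   0.4829  0.5318] w 0.06099925929367197 0.0
[[-0.8846  0.2013  0.4207]
 [ 0.1801  0.9795 -0.0899]
 [-0.4301 -0.0038 -0.9028]]
[[[0.026,-0.012,0.075,0.0,0.001,0.0],[0.025,-0.012,0.076,-0.001,0.001,0.0],[0.025,-0.012,0.075,0.0,0.0,0.0],[0.025,-0.012,0.076,-0.001,0.001,-0.001]]]
end [0.439  0.0462 0.1803] n 4
[[[0.0,0.0,0.11,0.0,0.0,0.0],[0.0,0.0,0.11,0.0,0.0,0.0],[0.0,-0.001,0.11,0.0,0.0,0.0],[0.0,0.0,0.11,0.0,0.0,0.0],[-0.001,0.0,0.11,0.0,0.0,0.0]]]
end [0.4618 0.0416 0.1305] n 5
```

Command and measurement agree, so I'll approach.

Request:
drive_tool:
  motion:
    - [[0.026, -0.012, 0.075, 0, 0.001, 0], [0.025, -0.012, 0.076, -0.001, 0.001, 0], [0.025, -0.012, 0.075, 0, 0, 0], [0.025, -0.012, 0.076, -0.001, 0, 0], [0, 0, 0, 0, 0, 0], [0, 0, 0, 0, 0, 0], [0, 0, 0, 0, 0, 0]]

```text
time_s: 18.9
ee_pos: [0.4401, 0.0464, 0.1821]
eef_rot: [[-0.887, 0.198, 0.418], [0.181, 0.98, -0.082], [-0.426, 0.002, -0.905]]
force: [-0.2, 0.0, -0.3]
gripper_width: 0.0609
finger_force: 0.0
```

Run:
```python
from kin import *
where()
plan(GH+.019*ZT,RT,n=5)
im,d=cams.snapshot("side"); cv2.imwrite("pics/p6.png",cv2.resize(im[140:300,260:420],None,fx=3.5,fy=3.5))
```

```text
t 18.9 p [0.4401 0.0464 0.1821] q [-0.0134 -0.5943  2.3648 -0.0952  0.9398 -1.3446] F [-0.1573  0.0365 -0.2722] w 0.06092969022232407 0.0
[[-0.8867  0.1984  0.4177]
 [ 0.1805  0.9801 -0.0823]
 [-0.4257  0.0024 -0.9048]]
[[[0.004,-0.001,0.112,0.0,0.0,0.0],[0.004,-0.001,0.112,0.0,0.0,0.0],[0.003,-0.001,0.113,0.0,0.0,0.0],[0.004,-0.001,0.112,0.0,0.001,0.0],[0.004,-0.001,0.112,0.001,0.0,-0.001]]]
end [0.4617 0.0416 0.1305] n 5
```

View pics/p6.png

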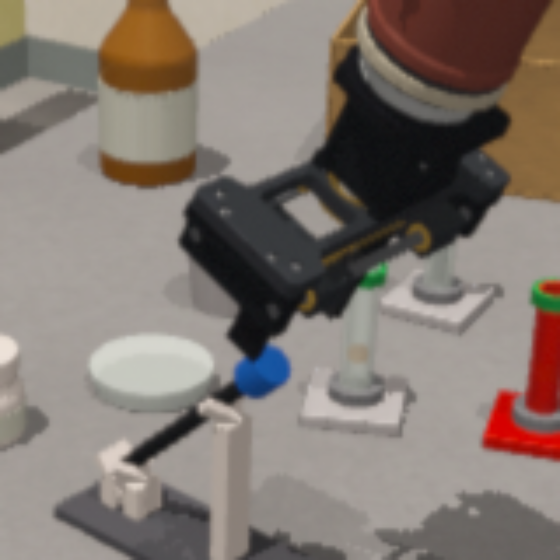

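The fingers straddle the blue head (262,372), with the other finger hidden behind it. Now I'll descend and close.

Request:
drive_tool:
  motion:
    - [[0.002, 0, 0.11, 0, 0, 0], [0.002, 0, 0.11, 0, 0, 0], [0.002, 0, 0.11, 0, 0, 0], [0, 0, 0.11, 0, 0, 0], [0, 0, 0.11, 0, 0, 0], [0, 0, 0, 0, 0, 0], [0, 0, 0, 0, 0, 0], [0, 0, 0, 0, 0, 0], [0, 0, 0, 0, 0, 0]]

```text
time_s: 19.85
ee_pos: [0.4627, 0.0421, 0.1325]
eef_rot: [[-0.886, 0.198, 0.418], [0.18, 0.98, -0.082], [-0.426, 0.003, -0.904]]
force: [0.2, -0.2, -0.1]
gripper_width: 0.0608
finger_force: 0.0
```

Request:
drive_tool:
  motion:
    - [[0, 0, 0, 0, 0, 0], [0, 0, 0, 0, 0, 0], [0, 0, 0, 0, 0, 0], [0, 0, 0, 0, 0, 0], [0, 0, 0, 0, 0, 0], [0, 0, 0, 0, 0, 0], [0, 0, 0, 0, 0, 0]]
  claw: -1
  force: 50

```text
time_s: 20.55
ee_pos: [0.4623, 0.0419, 0.1316]
eef_rot: [[-0.887, 0.198, 0.417], [0.18, 0.98, -0.083], [-0.425, 0.002, -0.905]]
force: [-0.3, -0.9, 1.0]
gripper_width: 0.0251
finger_force: 50.0
```

Run:
```python
from kin import *
where(); s=read_state(); R=s["eef_rot"]; G=s["ee_pos"]-.019*R[:,2]; print("G",(G-RF)@np.c_[E_,Y,N])
np.save("eT.npy",R.T@E_)  # plunger axis in tool frame
np.save("fT.npy",R.T@(RF-s["ee_pos"]))  # foot in tool frame (model)
print(R.T@E_,R.T@(RF-s["ee_pos"]))
p1=s["ee_pos"]+.09*N; p,R=plan(p1,R,n=5)
p2,R=plan([.46,.0,.32],R,n=4,p0=p,R0=R)
for hd in (140,150,160,168):
  Hp=np.array([np.cos(A(hd)),np.sin(A(hd)),0]); Yp=np.array([Hp[1],-Hp[0],0]); z=-(Z*np.cos(A(20))-Hp*np.sin(A(20))); Rv=np.c_[np.cross(Yp,z),Yp,z]
  for hz in (.293,.183): print(hd,ik(TM*[1,1,0]+[0,0,hz]+.019*z,Rv,K,s["joint_positions"]))
```

```text
t 20.55 p [0.4623 0.0419 0.1316] q [-0.0264 -0.4454  2.3737 -0.1015  0.7823 -1.3407] F [-0.3373 -0.85    0.9599] w 0.025075557546684 49.9999419786036
[[-0.887   0.1983  0.417 ]
 [ 0.1804  0.9801 -0.0825]
 [-0.4251  0.002  -0.9051]]
G [0.1585 0.0004 0.0011]
[ 0.3394  0.001  -0.9406] [-0.0528 -0.0005  0.1305]
[[[-0.169,0.0,-0.061,0.0,0.0,0.0],[-0.17,0.001,-0.061,0.0,0.0,0.0],[-0.169,0.0,-0.061,0.0,0.0,0.0],[-0.169,0.0,-0.061,0.0,0.0,0.0],[-0.17,0.001,-0.061,0.0,0.0,0.0]]]
end [0.5247 0.0294 0.1953] n 5
[[[-0.002,-0.103,-0.344,0.0,0.0,0.0],[-0.003,-0.104,-0.343,0.0,0.0,0.0],[-0.002,-0.103,-0.344,0.0,0.0,0.0],[-0.002,-0.104,-0.344,0.0,0.0,0.0]]]
end [ 0.46 -0.    0.32] n 4
140 (array([-0.5321,  0.2267,  1.4593,  0.0581,  1.7998, -1.4014]), np.float64(1.341154034851362e-23))
140 (array([-0.5321,  0.3076,  1.5716,  0.0566,  1.6069, -1.4125]), np.float64(1.4799499353124836e-29))
150 (array([-0.5017,  0.2367,  1.4476,  0.0077,  1.8063, -1.5484]), np.float64(5.399129609044008e-26))
150 (array([-0.5017,  0.3171,  1.5599,  0.0075,  1.6137, -1.5499]), np.float64(7.943009569873542e-18))
160 (array([-0.4714,  0.2401,  1.4436, -0.0429,  1.8044, -1.6957]), np.float64(9.90274851665258e-30))
160 (array([-0.4714,  0.3202,  1.5559, -0.0417,  1.6121, -1.6875]), np.float64(5.942248831541996e-22))
168 (array([-0.4475,  0.2379,  1.4461, -0.0828,  1.7968, -1.8136]), np.float64(1.9892989616064083e-31))
168 (array([-0.4475,  0.3183,  1.5584, -0.0807,  1.6048, -1.7977]), np.float64(1.082680477449441e-24))
```

```bash
cat >> kin.py <<'E'
def upright(foot,hd=150):
    """TCP pose that puts plunger foot at 'foot', axis vertical, from saved grasp"""
    eT=np.load("eT.npy"); fT=np.load("fT.npy"); Hp=np.array([np.cos(A(hd)),np.sin(A(hd)),0]); Yp=np.array([Hp[1],-Hp[0],0]); z=-(Z*np.cos(A(20))-Hp*np.sin(A(20))); Rv=np.c_[np.cross(Yp,z),Yp,z]
    Rv=Ro.align_vectors([Z],[Rv@eT])[0].as_matrix()@Rv; return np.array(foot)-Rv@fT,Rv
E
python3 - <<'E'
from kin import *
s=read_state(); R=s["eef_rot"]; p,R=plan(s["ee_pos"]+.09*N,R,n=5)
p,R=plan([.47,.0,.30],R,n=4,p0=p,R0=R)
pt,Rv=upright(TM+[0,0,.03]); print(pt,Rv)
plan(pt,Rv,n=8,p0=p,R0=R)
E
```

```text
[[[-0.169,0.0,-0.061,0.0,0.0,0.0],[-0.17,0.001,-0.061,0.0,0.0,0.0],[-0.169,0.0,-0.061,0.0,0.0,0.0],[-0.169,0.0,-0.061,0.0,0.0,0.0],[-0.17,0.001,-0.061,0.0,0.0,0.0]]]
end [0.5247 0.0294 0.1953] n 5
[[[-0.003,-0.099,-0.288,0.0,0.0,0.0],[-0.003,-0.098,-0.288,0.0,0.0,0.0],[-0.004,-0.099,-0.288,0.0,0.0,0.0],[-0.003,-0.098,-0.288,0.0,0.0,0.0]]]
end [0.47 0.   0.3 ] n 4
[ 0.494  -0.178   0.2856] [[-0.8148  0.5    -0.2935]
 [ 0.47    0.866   0.1705]
 [ 0.3394  0.001  -0.9406]]
[[[-0.059,-0.212,0.047,0.001,0.031,0.013],[-0.072,-0.209,0.042,0.001,0.031,0.013],[-0.084,-0.206,0.034,0.001,0.031,0.013],[-0.096,-0.203,0.026,0.0,0.031,0.013],[-0.106,-0.198,0.017,0.001,0.031,0.013],[-0.115,-0.193,0.006,0.0,0.031,0.013],[-0.122,-0.189,-0.005,0.0,0.031,0.014],[-0.13,-0.183,-0.018,0.001,0.031,0.013]]]
end [ 0.494  -0.1779  0.2857] n 8
```

Request:
drive_tool:
  motion:
    - [[-0.08, 0, -0.03, 0, 0, 0], [-0.17, 0, -0.061, 0, 0, 0], [-0.2, 0, -0.072, 0, 0, 0], [-0.2, 0, -0.072, 0, 0, 0], [-0.2, 0, -0.071, 0, 0, 0], [-0.003, -0.099, -0.288, 0, 0, 0], [-0.003, -0.098, -0.288, 0, 0, 0], [-0.003, -0.099, -0.288, 0, 0, 0], [-0.003, -0.098, -0.288, 0, 0, 0], [0, 0, 0, 0, 0, 0]]

```text
time_s: 21.55
ee_pos: [0.4716, -0.0011, 0.3057]
eef_rot: [[-0.883, 0.199, 0.425], [0.181, 0.98, -0.084], [-0.433, 0.002, -0.901]]
force: [2.0, -0.8, -0.4]
gripper_width: 0.0247
finger_force: 50.0
```

Request:
drive_tool:
  motion:
    - [[-0.059, -0.212, 0.047, 0.001, 0.031, 0.013], [-0.072, -0.209, 0.042, 0.001, 0.031, 0.013], [-0.084, -0.206, 0.034, 0.001, 0.031, 0.013], [-0.096, -0.203, 0.026, 0, 0.031, 0.013], [-0.106, -0.198, 0.017, 0.001, 0.031, 0.013], [-0.115, -0.193, 0.006, 0, 0.031, 0.013], [-0.122, -0.189, -0.005, 0, 0.031, 0.014], [-0.13, -0.183, -0.018, 0.001, 0.031, 0.013], [0, 0, 0, 0, 0, 0], [0, 0, 0, 0, 0, 0], [0, 0, 0, 0, 0, 0], [0, 0, 0, 0, 0, 0]]

```text
time_s: 22.75
ee_pos: [0.4942, -0.1773, 0.2871]
eef_rot: [[-0.817, 0.498, -0.292], [0.468, 0.867, 0.169], [0.337, 0.001, -0.941]]
force: [-0.9, 0.1, -0.4]
gripper_width: 0.0247
finger_force: 50.0
```

Run:
```python
from kin import *
where(); s=read_state(); R=s["eef_rot"]; f=s["ee_pos"]+R@np.load("fT.npy"); e=R@np.load("eT.npy"); print("foot",f,"axis",e)
out=[]
for n,b in (("side",(330,100,400,270)),("top",(350,200,440,290))):
    im,d=cams.snapshot(n); print(n,"pred head",proj(n,f+.158*e),"foot",proj(n,f),"mouth",proj(n,TM))
    for t in("plunger_head","plunger_foot","tube_mouth"): print(t,[(np.round(o["at"],1),round(o["confidence"],2)) for o in cams.spot_point(n,t)[:3]])
    cv2.imwrite(f"pics/full_{n}.png",im); out.append(cv2.resize(im[b[1]:b[3],b[0]:b[2]],None,fx=3.4,fy=3.4,interpolation=cv2.INTER_CUBIC) if n=="side" else cv2.resize(im[b[1]:b[3],b[0]:b[2]],None,fx=4,fy=4))
h=max(o.shape[0] for o in out); cv2.imwrite("pics/p7.png",np.hstack([cv2.copyMakeBorder(o,0,h-o.shape[0],0,0,0) for o in out]))
```

```text
t 22.75 p [ 0.4942 -0.1773  0.2871] q [-0.5003  0.2294  1.4329  0.0088  1.823  -1.5493] F [-0.9226  0.0683 -0.3915] w 0.024670662607189624 50.000026524066925
[[-0.8167  0.498  -0.2917]
 [ 0.4684  0.8672  0.1691]
 [ 0.3371  0.0015 -0.9415]]
foot [ 0.499  -0.1804  0.1465] axis [-0.0024  0.0008  1.    ]
side pred head [[368.022  139.0488]] foot [[363.7562 203.6327]] mouth [[363.2972 215.5342]]
plunger_head [(array([368.4, 145. ]), 0.86)]
plunger_foot [(array([361.4, 201.9]), 0.76), (array([291.5, 443.1]), 0.65)]
tube_mouth [(array([364.7, 214. ]), 0.97), (array([415.8, 220. ]), 0.59), (array([253.1, 363.3]), 0.47)]
top pred head [[409.2    238.0042]] foot [[399.3993 241.2961]] mouth [[397.8858 242.0936]]
plunger_head [(array([426.6, 192.6]), 0.71), (array([179.6, 348.6]), 0.49)]
plunger_foot [(array([196.3, 297.4]), 0.83)]
tube_mouth [(array([396. , 241.5]), 0.52)]
```

View pics/p7.png

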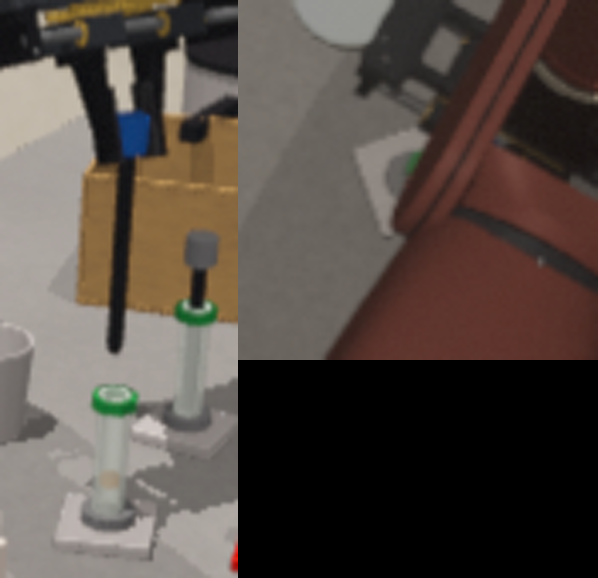

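The side view shows the shaft upright with its foot at (115,350), aligned with the collar centre at (115,397). The top view is occluded by the arm.

Run:
```python
from kin import *
T=TM+[-.0006,-.0004,0]
p,R=plan(*upright(T+[0,0,.006]),n=4); plan(*upright(T-[0,0,.024]),n=4,p0=p,R0=R)
```

```text
[[[-0.02,-0.002,0.058,0.0,0.0,0.0],[-0.02,-0.001,0.058,0.0,0.0,0.0],[-0.02,-0.002,0.059,0.0,0.0,0.0],[-0.02,-0.002,0.058,0.0,0.0,0.0]]]
end [ 0.4934 -0.1784  0.2616] n 4
[[[-0.025,0.0,0.07,0.0,0.0,0.0],[-0.026,0.0,0.071,0.0,0.0,0.0],[-0.025,0.0,0.07,0.0,0.0,0.0],[-0.026,0.0,0.071,0.0,0.0,0.0]]]
end [ 0.4935 -0.1783  0.2316] n 4
```

Request:
drive_tool:
  motion:
    - [[-0.02, -0.002, 0.058, 0, 0, 0], [-0.02, -0.001, 0.058, 0, 0, 0], [-0.02, -0.002, 0.059, 0, 0, 0], [-0.02, -0.002, 0.058, 0, 0, 0], [0, 0, 0, 0, 0, 0], [0, 0, 0, 0, 0, 0], [-0.018, 0, 0.05, 0, 0, 0], [-0.018, 0, 0.05, 0, 0, 0], [-0.018, 0, 0.05, 0, 0, 0], [-0.018, 0, 0.05, 0, 0, 0], [0, 0, 0, 0, 0, 0], [0, 0, 0, 0, 0, 0]]

```text
time_s: 24.35
ee_pos: [0.4933, -0.1784, 0.2398]
eef_rot: [[-0.815, 0.499, -0.294], [0.469, 0.867, 0.171], [0.34, 0.001, -0.94]]
force: [-0.2, -0.2, -1.4]
gripper_width: 0.0249
finger_force: 50.0
```

Run:
```python
from kin import *
where(); s=read_state(); R=s["eef_rot"]; f=s["ee_pos"]+R@np.load("fT.npy"); print("foot",f-TM,R@np.load("eT.npy"))
```

```text
t 24.35 p [ 0.4933 -0.1784  0.2398] q [-0.5027  0.2573  1.4889  0.0081  1.7427 -1.551 ] F [-0.2096 -0.2192 -1.437 ] w 0.024871211344414664 50.00009346753359
[[-0.8149  0.4992 -0.2945]
 [ 0.469   0.8665  0.1709]
 [ 0.3405  0.0012 -0.9402]]
foot [-0.0008 -0.0003 -0.0159] [ 0.0009 -0.0008  1.    ]
```

The foot is 16 mm inside the bore with no force. Continuing down.

Request:
drive_tool:
  motion:
    - [[-0.034, 0, 0.094, 0, 0, 0], [-0.034, 0, 0.094, 0, 0, 0], [-0.034, 0, 0.094, 0, 0, 0], [-0.034, 0, 0.094, 0, 0, 0], [0, 0, 0, 0, 0, 0], [0, 0, 0, 0, 0, 0]]

```text
time_s: 24.95
ee_pos: [0.4932, -0.1783, 0.1995]
eef_rot: [[-0.815, 0.499, -0.295], [0.469, 0.867, 0.171], [0.341, 0.001, -0.94]]
force: [-0.6, -0.1, -1.0]
gripper_width: 0.0248
finger_force: 50.0
```

Request:
drive_tool:
  motion:
    - [[-0.017, 0, 0.047, 0, 0, 0], [-0.017, 0, 0.047, 0, 0, 0], [-0.017, 0, 0.047, 0, 0, 0], [-0.017, 0, 0.047, 0, 0, 0], [0, 0, 0, 0, 0, 0], [0, 0, 0, 0, 0, 0]]

```text
time_s: 25.55
ee_pos: [0.4937, -0.1785, 0.1802]
eef_rot: [[-0.815, 0.499, -0.294], [0.469, 0.867, 0.17], [0.339, 0.001, -0.941]]
force: [1.1, -0.6, 2.5]
gripper_width: 0.0247
finger_force: 50.0
```

Run:
```python
from kin import *
where(); s=read_state(); R=s["eef_rot"]; f=s["ee_pos"]+R@np.load("fT.npy"); print("foot",f-TM,R@np.load("eT.npy"))
```

```text
t 25.55 p [ 0.4937 -0.1785  0.1802] q [-0.5025  0.3031  1.547   0.008   1.6377 -1.5518] F [ 1.1483 -0.6014  2.5256] w 0.024694541246103034 49.999997690320015
[[-0.8153  0.4991 -0.2936]
 [ 0.4691  0.8665  0.1704]
 [ 0.3395  0.0012 -0.9406]]
foot [-0.0004 -0.0005 -0.0754] [-0.0001 -0.0002  1.    ]
```

Request:
drive_tool:
  motion:
    - [[-0.017, 0, 0.047, 0, 0, 0], [-0.017, 0, 0.047, 0, 0, 0], [-0.01, 0, 0.028, 0, 0, 0], [0, 0, 0, 0, 0, 0], [0, 0, 0, 0, 0, 0]]

```text
time_s: 26.05
ee_pos: [0.4936, -0.1785, 0.1672]
eef_rot: [[-0.815, 0.499, -0.294], [0.469, 0.867, 0.171], [0.34, 0.001, -0.941]]
force: [-0.1, -0.3, 2.4]
gripper_width: 0.0246
finger_force: 50.0
```

Request:
drive_tool:
  motion:
    - [[-0.004, 0, 0.01, 0, 0, 0], [-0.003, 0, 0.009, 0, 0, 0], [0, 0, 0, 0, 0, 0], [0, 0, 0, 0, 0, 0]]

```text
time_s: 26.45
ee_pos: [0.4939, -0.1786, 0.166]
eef_rot: [[-0.815, 0.499, -0.293], [0.469, 0.867, 0.17], [0.339, 0.001, -0.941]]
force: [0.3, -0.2, 7.0]
gripper_width: 0.0246
finger_force: 50.0
```

Request:
drive_tool:
  motion:
    - [[-0.004, 0, 0.01, 0, 0, 0], [-0.003, 0, 0.009, 0, 0, 0], [0, 0, 0, 0, 0, 0], [0, 0, 0, 0, 0, 0]]

```text
time_s: 26.85
ee_pos: [0.4941, -0.1788, 0.1658]
eef_rot: [[-0.816, 0.499, -0.292], [0.469, 0.867, 0.17], [0.338, 0.001, -0.941]]
force: [-1.8, 1.1, 16.5]
gripper_width: 0.0246
finger_force: 50.0
```

Request:
drive_tool:
  motion:
    - [[-0.004, 0, 0.01, 0, 0, 0], [0, 0, 0, 0, 0, 0], [0, 0, 0, 0, 0, 0], [0, 0, 0, 0, 0, 0]]

```text
time_s: 27.25
ee_pos: [0.4942, -0.1788, 0.1656]
eef_rot: [[-0.816, 0.499, -0.292], [0.469, 0.867, 0.17], [0.338, 0.001, -0.941]]
force: [-3.8, 0.5, 20.6]
gripper_width: 0.0247
finger_force: 50.0
```

The push hits a hard stop at the expected depth (about 90 mm), so I'll let go and retreat.

Request:
drive_tool:
  motion:
    - [[0, 0, 0, 0, 0, 0], [0, 0, 0, 0, 0, 0], [0, 0, 0, 0, 0, 0], [0, 0, 0, 0, 0, 0], [0, 0, 0, 0, 0, 0], [0, 0, 0, 0, 0, 0], [0, 0, 0, 0, 0, 0], [0, 0, 0, 0, 0, 0]]
  claw: 0.4

```text
time_s: 28.05
ee_pos: [0.4935, -0.1784, 0.1618]
eef_rot: [[-0.815, 0.499, -0.294], [0.469, 0.867, 0.171], [0.34, 0.001, -0.94]]
force: [0.5, 0.9, 0.2]
gripper_width: 0.0607
finger_force: 0.0
```

Request:
drive_tool:
  motion:
    - [[0, 0, -0.1, 0, 0, 0], [0, 0, -0.2, 0, 0, 0], [0, 0, -0.4, 0, 0, 0], [0, 0, -0.4, 0, 0, 0], [0, 0, -0.4, 0, 0, 0], [0, 0, 0, 0, 0, 0], [0, 0, 0, 0, 0, 0], [0, 0, 0, 0, 0, 0]]

```text
time_s: 28.85
ee_pos: [0.5371, -0.2037, 0.302]
eef_rot: [[-0.815, 0.499, -0.296], [0.469, 0.867, 0.172], [0.342, 0.001, -0.94]]
force: [-0.4, 0.1, -0.5]
gripper_width: 0.0609
finger_force: 0.0
```

Run:
```python
from kin import *
where(); n="side"; im,d=cams.snapshot(n); print("want head",proj(n,TM+[0,0,.068]))
for t in("plunger_head","tube_mouth"): print(t,[(np.round(o["at"],1),round(o["confidence"],2)) for o in cams.spot_point(n,t)[:2]])
h=cv2.cvtColor(im,cv2.COLOR_BGR2HSV); b=(h[...,0]>100)&(h[...,0]<130)&(h[...,1]>130); b[:,:330]=0; b[:,400:]=0
v,u=np.nonzero(b); print(u.min(),u.max(),v.min(),v.max(),u.mean(),v.mean())
cv2.imwrite("pics/p8.png",cv2.resize(im[130:280,310:430],None,fx=3.8,fy=3.8,interpolation=cv2.INTER_CUBIC))
```

```text
t 28.85 p [ 0.5371 -0.2037  0.302 ] q [-0.5042  0.3485  1.2616  0.0077  1.88   -1.5516] F [-0.4137  0.055  -0.5383] w 0.06087516620746348 0.0
[[-0.8146  0.4991 -0.2955]
 [ 0.4688  0.8665  0.1715]
 [ 0.3417  0.0012 -0.9398]]
want head [[364.9852 189.3733]]
plunger_head [(array([366.8, 191.5]), 0.7)]
tube_mouth [(array([366.7, 214. ]), 0.94), (array([417. , 223.7]), 0.75)]
362 371 184 197 366.3162393162393 189.64957264957266
```

View pics/p8.png

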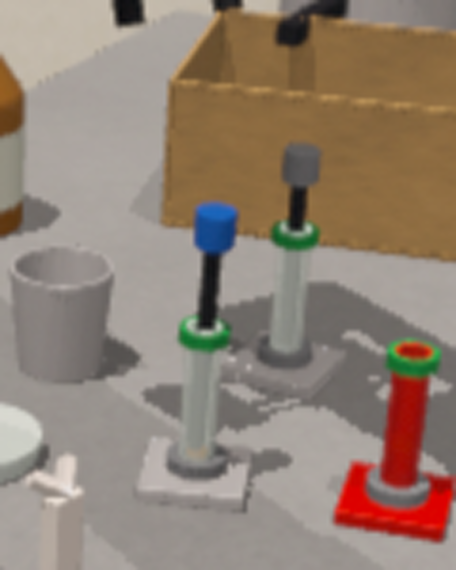

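The plunger stands in the open tube with its blue head at (215,228), level with the used one. The disc is at the base, and the fingers are clear.

```bash
python3 -c "
from workcell import r
print(r.finish_job())"
```

```text
the job is handed in; nothing more can be done
None
```

The plunger was laid and released in the rest, then regripped by its head and pushed down the open tube until it met a hard stop at about 90 mm; I let go, moved clear and handed the job in at about 29 s on the robot's clock, but no verdict came back.

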